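# Change over the chucks of a three-spindle coater

### The arm

A 6-joint arm with a two-finger parallel gripper is mounted at the origin on the work surface. World frame = base frame: x ahead of the robot, y to its left, z up, the work surface at z = 0. Lengths are in m, angles in rad, forces in N, time in s.
With the tool pointing down it reaches from about 0.275 to 0.85 m from the base axis. Payload 5.2 kg.
Tool frame: the origin (TCP) lies on the centre line of the jaws, within the pads' length; the fingertips stand 17 mm ahead of it and the grasp point (between the pads) lies 2 mm behind it (env.tip_extent is the distance from the TCP to the fingertips, in m); z points along the fingers, y is the line along which they close (so a half turn about z gives the same grasp; the last joint's range is limited). The gripper opens to 85 mm and grips with 20 to 120 N. Pads are 22 mm wide; open, the fingers measure 114 mm over their backs; the gripper's body (76 mm by 85 mm) begins 54 mm behind the grasp point. The pads swing forward as they close: fully open they stand 13 mm farther back than shut.
Start: joints at [0.965, 0.259, 1.535, -0, 1.348, -0.203], TCP at [0.216, 0.506, 0.248] pointing down, gripper open.
Joint ranges: [-3.14, 3.14], [-0.91, 2.08], [0.19, 2.58], [-1.22, 4.36], [0.22, 2.71], [-3.12, 3.12]. Speed limits (rad/s): [2.57, 2.57, 3.14, 3.14, 3.14, 3.14].

### API

Orientations are given as a rotation vector (axis times angle).
In Python, from cell import state, optics, env, finder gives the robot as it stands.
- The arm moves only by the shell command python3 -m jog 'ROWS' [OPENING] [FORCE]. ROWS is JSON, a list of rows, each an object of numbers: "dx", "dy", "dz": the shift along the tool's x, y, z in units of 30 mm (1.0 is 30 mm); "roll": the turn about the tool's z in units of 6 degrees (1.0 is 6 degrees). A call has 1 to 5 rows; each row is the pose to reach, as a shift and turn from the pose commanded when the call began, along the tool's axes at that moment; what a row does not reach only later rows make up. A row lasts 1/12 s, in which the tool goes at most 41.7 mm and 7.16 degrees, less where a joint would pass 70% of its speed; a pose out of reach is approached as far as the arm can. A call with a gripper value outside its range is refused whole. OPENING is the closure, from 0 (fully open) to 1 (shut), set as the call begins (- or left out, the last holds). The fingers move at their own pace and stop on an object; FORCE is the grip in N (left out, the last holds). Time passes only in rows, so rows that repeat a pose let the fingers close. It gives the time, the measured TCP pose, the force, the opening and the grip force at its end, in the units of the state.
- state(): the state, without advancing time (a new reading comes with each control period).
- optics.capture(name): name is "scene" or "top" or "wrist"; returns the picture (420x560x3 uint8, red, green, blue); there is no depth.
- optics.get_calibration(name): a dict with "mtx" (3x3 intrinsics, pixels), "R" (3x3) and "t" (3): a world point X has camera coordinates R X + t. Camera axes: x right, y down, z forward; pixel columns grow to the right and rows downward; lengths in m; the calibration is good to about 2 mm. The wrist camera is an equidistant fisheye: a pixel r from the principal point sees the ray r / f radians off the axis. A picture is of the moment at which its call begins: read the wrist's pose just before it. get_calibration takes no time and is no camera call; for the wrist camera it gives the pose at the moment of the call.
- env.finish_job(): hands the job in; it is judged then, once.
Trained networks look in the newest picture that a camera, given by its name, has taken for a name from the list of things; names that differ only in an ending like _2 or _b are one class to them, and where a whole thing is asked for, a point or a joint stands for the part that bears it (a point fixed in the world has none). Each returns a list of dicts, best first, with "confidence" (0 to 1); they miss things now and then, are a little off and sometimes report something else, mostly with a low value. They report only what shows in the picture. A call takes as long as a camera call. They do not tell look-alikes from the thing itself.
- finder.look_for(camera, label): "position" ([column, row] in pixels, amid what is visible of it).
- finder.place_of(camera, label): "position" ([column, row] in pixels: a listed point, or the origin of a listed thing).
The state is a dict: "clock": time; "joint_pos": joint angles; "dq": joint speeds; "effort": joint torques, N m; "eef_pos": TCP position; "ee_rot": TCP orientation; "contact_force": force on the tool from outside, world axes, zero at the start; "ft_torque": the same for the moment, N m; "finger_gap": finger opening in m; "gripper_force": force on a finger pad.
Only numpy, scipy, OpenCV 4.12 (cv2) and the standard library are available. Lean on these libraries where they do the work, as an engineer would, in place of code of your own. Each camera call takes 0.05 s, during which the arm holds its last target. There are 200 camera calls.

### The job

Change the coater over from flat chucks to pedestal chucks. First push every flat chuck out of its spindle with that spindle's ejector button (do not pry at it or push on it while it is home) and put it in the steel tray; only then load all the pedestal chucks from the rack, one to a spindle, any spindle, each tapped fully home so that its taper holds it with the disc level with the deck. Leave the other things on the bench alone.

Things in the scene. Friction and masses are not known exactly. Their poses are not given: they have to be found in the camera images.
- coater: three-spindle coater, fixed: black housing 210 (x) x 330 (y) x 100 mm high, aluminium deck; origin under its centre. Three round recesses 56 mm wide, 14 mm deep, lie along its y 100 mm apart, 30 mm to +x of centre; under each is a tapered socket of three sprung steel jaws.
- spindle1 (a point): point on the axis of the +y end spindle at deck level, 100 mm above the bench; z up. A chuck fully home has its disc sunk in the recess, disc top level with the deck, its origin 59 mm below this point.
- spindle2 (a point): point on the axis of the middle spindle at deck level, 100 mm above the bench; z up. A chuck fully home has its disc sunk in the recess, disc top level with the deck, its origin 59 mm below this point.
- spindle3 (a point): point on the axis of the -y end spindle at deck level, 100 mm above the bench; z up. A chuck fully home has its disc sunk in the recess, disc top level with the deck, its origin 59 mm below this point.
- eject1 (a joint): travel of spindle 1's ejector button: 0 up, 0.024 m fully down; spring return. It lifts the chuck in that spindle by as much (less 1 mm). Takes 1.5 to 4.5 N empty, up to 20 N with a chuck wedged home. A chuck lifted free of the taper settles back, when the button is let go, to stand about 11 to 15 mm proud.
- eject1_top (a point): centre of the top of ejector button 1: a black round button 24 mm across standing 32 mm above the deck (so 132 mm above the bench), 92 mm from its spindle axis on the coater's -x side; it is pressed straight down.
- eject2 (a joint): travel of spindle 2's ejector button: 0 up, 0.024 m fully down; spring return. It lifts the chuck in that spindle by as much (less 1 mm). Takes 1.5 to 4.5 N empty, up to 20 N with a chuck wedged home. A chuck lifted free of the taper settles back, when the button is let go, to stand about 11 to 15 mm proud.
- eject2_top (a point): centre of the top of ejector button 2: a black round button 24 mm across standing 32 mm above the deck (so 132 mm above the bench), 92 mm from its spindle axis on the coater's -x side; it is pressed straight down.
- eject3 (a joint): travel of spindle 3's ejector button: 0 up, 0.024 m fully down; spring return. It lifts the chuck in that spindle by as much (less 1 mm). Takes 1.5 to 4.5 N empty, up to 20 N with a chuck wedged home. A chuck lifted free of the taper settles back, when the button is let go, to stand about 11 to 15 mm proud.
- eject3_top (a point): centre of the top of ejector button 3: a black round button 24 mm across standing 32 mm above the deck (so 132 mm above the bench), 92 mm from its spindle axis on the coater's -x side; it is pressed straight down.
- flat1: flat chuck (may be absent), starts home in spindle 1: white plastic, tapered shank 45 mm long (19 mm across at the tip, 28.5 mm at the top) under a flat disc 50 mm across, 14 mm thick; 59 mm high, 0.12 kg. Origin at the centre of the shank's tip, z towards the disc. Home, its disc is flush with the deck and cannot be gripped; proud, take it by the rim.
- flat2: flat chuck (may be absent), starts home in spindle 2: white plastic, tapered shank 45 mm long (19 mm across at the tip, 28.5 mm at the top) under a flat disc 50 mm across, 14 mm thick; 59 mm high, 0.12 kg. Origin at the centre of the shank's tip, z towards the disc. Home, its disc is flush with the deck and cannot be gripped; proud, take it by the rim.
- flat3: flat chuck (may be absent), starts home in spindle 3: white plastic, tapered shank 45 mm long (19 mm across at the tip, 28.5 mm at the top) under a flat disc 50 mm across, 14 mm thick; 59 mm high, 0.12 kg. Origin at the centre of the shank's tip, z towards the disc. Home, its disc is flush with the deck and cannot be gripped; proud, take it by the rim.
- ped1: pedestal chuck (may be absent), starts upright in rack hole 1 (1 at -x): shank and disc as a flat chuck, plus a round pedestal 30 mm across, 18 mm high on the disc to hold it by; 77 mm high, 0.10 to 0.16 kg. Origin at the shank's tip, z up. Set in a spindle unforced it stands 11 to 15 mm proud; 10 to 18 N straight down wedges it home, held by friction.
- ped2: pedestal chuck (may be absent), starts upright in rack hole 2 (1 at -x): shank and disc as a flat chuck, plus a round pedestal 30 mm across, 18 mm high on the disc to hold it by; 77 mm high, 0.10 to 0.16 kg. Origin at the shank's tip, z up. Set in a spindle unforced it stands 11 to 15 mm proud; 10 to 18 N straight down wedges it home, held by friction.
- ped3: pedestal chuck (may be absent), starts upright in rack hole 3 (1 at -x): shank and disc as a flat chuck, plus a round pedestal 30 mm across, 18 mm high on the disc to hold it by; 77 mm high, 0.10 to 0.16 kg. Origin at the shank's tip, z up. Set in a spindle unforced it stands 11 to 15 mm proud; 10 to 18 N straight down wedges it home, held by friction.
- rack: aluminium rack, fixed: plate 240 (x) x 90 (y) mm on two end legs, its top 65 mm above the bench; origin under its centre. Three 34 mm square holes lie 75 mm apart along its x, one at the centre; a chuck in one rests its disc on small buttons level with that top, its origin 20 mm above the bench.
- tray: loose open steel tray 240 (x) x 150 (y) x 45 mm, walls and floor 5 mm, 0.6 to 0.9 kg; origin under its centre.
- resist: small brown bottle 120 mm high, loose bystander, to be left alone; origin under its centre
- solvent: brown bottle 160 mm high, loose bystander, to be left alone; origin under its centre
- beaker: clear glass jar 97 mm high, loose bystander, to be left alone; origin under its centre
- jar: white jar 80 mm high, loose bystander, to be left alone; origin under its centre
- waferbox: flat grey box 130 mm square, loose bystander, to be left alone; origin under its centre
Things that resemble listed ones, but are neither listed nor needed, are in the scene too. Leave any blue or pink look-alike of the ped2 alone.

How it is judged:
On the way:
1. every flat chuck has been let go in the tray while no pedestal chuck is yet in a spindle (x of flat1 in the frame of tray between -0.12 and 0.12 m and y of flat1 in the frame of tray between -0.075 and 0.075 m and z of each of flat1, flat2, flat3 in the frame of tray below 0.08 m and contact force between the fingers and flat1 below 0.2 N and x of flat2 in the frame of tray between -0.12 and 0.12 m and y of flat2 in the frame of tray between -0.075 and 0.075 m and contact force between the fingers and flat2 below 0.2 N and x of flat3 in the frame of tray between -0.12 and 0.12 m and y of flat3 in the frame of tray between -0.075 and 0.075 m and contact force between the fingers and flat3 below 0.2 N and horizontal distance between each of ped1, ped2, ped3 and spindle1 above 0.02 m and horizontal distance between each of ped1, ped2, ped3 and spindle2 above 0.02 m and horizontal distance between each of ped1, ped2, ped3 and spindle3 above 0.02 m), for 0.2 s.
At the end, for the whole second after the job is handed in: Each pedestal chuck stands upright (within 0.06 rad) in a spindle, on its axis within 4 mm and within 3 mm of fully home; each flat chuck lies loose in the tray, alone or on another chuck, its shank tip within the tray's outline and at most 80 mm above its underside; ejector buttons up; all at rest (((horizontal distance between ped1 and spindle1 below 0.004 m and z of ped1 in the frame of spindle1 below -0.056 m and angle between ped1's own z axis and vertical below 0.06 rad) or (horizontal distance between ped1 and spindle2 below 0.004 m and z of ped1 in the frame of spindle2 below -0.056 m and angle between ped1's own z axis and vertical below 0.06 rad) or (horizontal distance between ped1 and spindle3 below 0.004 m and z of ped1 in the frame of spindle3 below -0.056 m and angle between ped1's own z axis and vertical below 0.06 rad)) and ((horizontal distance between ped2 and spindle1 below 0.004 m and z of ped2 in the frame of spindle1 below -0.056 m and angle between ped2's own z axis and vertical below 0.06 rad) or (horizontal distance between ped2 and spindle2 below 0.004 m and z of ped2 in the frame of spindle2 below -0.056 m and angle between ped2's own z axis and vertical below 0.06 rad) or (horizontal distance between ped2 and spindle3 below 0.004 m and z of ped2 in the frame of spindle3 below -0.056 m and angle between ped2's own z axis and vertical below 0.06 rad)) and ((horizontal distance between ped3 and spindle1 below 0.004 m and z of ped3 in the frame of spindle1 below -0.056 m and angle between ped3's own z axis and vertical below 0.06 rad) or (horizontal distance between ped3 and spindle2 below 0.004 m and z of ped3 in the frame of spindle2 below -0.056 m and angle between ped3's own z axis and vertical below 0.06 rad) or (horizontal distance between ped3 and spindle3 below 0.004 m and z of ped3 in the frame of spindle3 below -0.056 m and angle between ped3's own z axis and vertical below 0.06 rad)) and x of flat1 in the frame of tray between -0.12 and 0.12 m and y of flat1 in the frame of tray between -0.075 and 0.075 m and z of each of flat1, flat2, flat3 in the frame of tray below 0.08 m and contact force between the fingers and flat1 below 0.2 N and x of flat2 in the frame of tray between -0.12 and 0.12 m and y of flat2 in the frame of tray between -0.075 and 0.075 m and contact force between the fingers and flat2 below 0.2 N and x of flat3 in the frame of tray between -0.12 and 0.12 m and y of flat3 in the frame of tray between -0.075 and 0.075 m and contact force between the fingers and flat3 below 0.2 N and linear speed of each of flat1, flat2, flat3, ped1, ped2, ped3 below 0.02 m/s and value of joint each of eject1, eject2, eject3 below 0.003 m); the robot touches nothing.
It fails at once if flat chuck 1 gripped, pried or pushed with more than 4 N by the fingers while still home (contact force between the fingers and flat1 above 4 N and horizontal distance between flat1 and spindle1 below 0.01 m and z of flat1 in the frame of spindle1 below -0.055 m).
It fails at once if flat chuck 2 gripped, pried or pushed with more than 4 N by the fingers while still home (contact force between the fingers and flat2 above 4 N and horizontal distance between flat2 and spindle2 below 0.01 m and z of flat2 in the frame of spindle2 below -0.055 m).
It fails at once if flat chuck 3 gripped, pried or pushed with more than 4 N by the fingers while still home (contact force between the fingers and flat3 above 4 N and horizontal distance between flat3 and spindle3 below 0.01 m and z of flat3 in the frame of spindle3 below -0.055 m).
It fails at once if a bystander moved more than 40 mm (distance of any of resist, solvent, beaker, jar, waferbox from where it was at the start of the episode above 0.04 m).
Of flat1, flat2, flat3 only 2 to 3 are there at a start; the rules pass over those that are not, and their reading is None.
Of ped1, ped2, ped3 only 2 to 3 are there at a start; the rules pass over those that are not, and their reading is None.
At some moment in a run one of tray may be knocked a few centimetres aside while the robot is not near it.
It also fails if it takes over 210 s, if anything falls off the work surface, if the arm or the gripper's body presses on something with over 40 N, if the wrist force passes 120 N, or if a joint passes its speed limit or range.

## Working session

There is one attempt and no reset: what is moved stays moved. The work goes in short steps, Python scripts to look and compute and a shell command to move; the robot and the scene stay as the last step left them, time stands still between calls to the robot, and variables do not carry over. Pictures are saved under pics/ and viewed, at most 14 in all, crops included, and the job is handed in when it is done.

```bash
ls; mkdir -p pics
cat > h.py <<'E'
import numpy as np, cv2, sys
from cell import state, optics, env, finder
from scipy.spatial.transform import Rotation as Rn
def pix2w(cam,p,z):
    c=optics.get_calibration(cam);K=np.array(c['mtx']);R=np.array(c['R']);t=np.array(c['t']).ravel()
    if cam=='wrist':
        d=np.array([(p[0]-K[0,2])/K[0,0],(p[1]-K[1,2])/K[1,1]]);r=np.linalg.norm(d)
        v=np.array([*(d/r*np.sin(r) if r>0 else d),np.cos(r)])
    else: v=np.linalg.inv(K)@[p[0],p[1],1]
    o=-R.T@t; w=R.T@v
    return o+w*(z-o[2])/w[2]
def save(cam,name,crop=None,s=1):
    im=optics.capture(cam)[:,:,::-1]
    if crop: im=im[crop[1]:crop[3],crop[0]:crop[2]]
    cv2.imwrite('pics/'+name,cv2.resize(im,None,fx=s,fy=s))
def togo(x,y,z=None):
    "shift in tool units to world point"
    s=state();p=np.array(s['eef_pos']);R=Rn.from_rotvec(s['ee_rot']).as_matrix()
    return np.round(R.T@(np.array([x,y,p[2] if z is None else z])-p)/0.03,2)
E
python3 - <<'E'
from h import *
for cam in ('top','scene'):
    save(cam,cam+'0.png',s=1.4)
    for l,z in [('spindle1',.1),('spindle2',.1),('spindle3',.1),('eject1_top',.132),('eject2_top',.132),('eject3_top',.132),('flat1',.041),('ped1',.02),('ped2',.02),('rack',0),('tray',0),('coater',0)]:
        for d in finder.place_of(cam,l)[:4]:
            print(cam,l,np.round(d['position']),round(d['confidence'],2),pix2w(cam,d['position'],z).round(3))
s=state();print(s['clock'],s['eef_pos'],s['ee_rot'],s['contact_force'],s['finger_gap'],env.tip_extent)
print(Rn.from_rotvec(s['ee_rot']).as_matrix().round(3))
E
```

```text
pics
top spindle1 [246. 202.] 0.89 [0.576 0.081 0.1  ]
top spindle1 [279. 202.] 0.78 [ 0.573 -0.014  0.1  ]
top spindle1 [313. 198.] 0.69 [ 0.581 -0.113  0.1  ]
top spindle1 [272. 146.] 0.24 [ 0.738 -0.001  0.1  ]
top spindle2 [246. 202.] 0.89 [0.576 0.081 0.1  ]
top spindle2 [279. 202.] 0.78 [ 0.573 -0.014  0.1  ]
top spindle2 [313. 198.] 0.69 [ 0.581 -0.113  0.1  ]
top spindle2 [272. 146.] 0.24 [ 0.738 -0.001  0.1  ]
top spindle3 [246. 202.] 0.89 [0.576 0.081 0.1  ]
top spindle3 [279. 202.] 0.78 [ 0.573 -0.014  0.1  ]
top spindle3 [313. 198.] 0.69 [ 0.581 -0.113  0.1  ]
top spindle3 [272. 146.] 0.24 [ 0.738 -0.001  0.1  ]
top eject1_top [245. 234.] 0.57 [0.482 0.081 0.132]
top eject2_top [281. 235.] 0.59 [ 0.476 -0.017  0.132]
top eject3_top [314. 230.] 0.4 [ 0.486 -0.109  0.132]
top flat1 [241. 205.] 0.71 [0.575 0.101 0.041]
top flat1 [314. 203.] 0.55 [ 0.575 -0.12   0.041]
top flat1 [279. 205.] 0.46 [ 0.572 -0.015  0.041]
top ped1 [155. 207.] 0.77 [0.58  0.369 0.02 ]
top ped1 [109. 252.] 0.65 [0.444 0.505 0.02 ]
top ped1 [156. 232.] 0.58 [0.504 0.363 0.02 ]
top ped1 [157. 295.] 0
[... 1369 characters left out ...]
] 0.63 [0.426 0.35  0.02 ]
scene ped2 [403. 251.] 0.78 [0.51  0.357 0.02 ]
scene ped2 [460. 253.] 0.65 [0.46  0.521 0.02 ]
scene ped2 [399. 270.] 0.64 [0.582 0.356 0.02 ]
scene ped2 [405. 229.] 0.63 [0.426 0.35  0.02 ]
scene rack [402. 251.] 0.98 [0.497 0.357 0.   ]
scene rack [282. 229.] 0.32 [ 0.537 -0.021  0.   ]
scene tray [195. 191.] 0.77 [ 0.479 -0.352  0.   ]
scene coater [286. 232.] 0.75 [ 0.543 -0.004  0.   ]
scene coater [280. 219.] 0.35 [ 0.5   -0.038  0.   ]
1.3 [0.21557263 0.50598266 0.24830543] [-6.28442570e-01 -3.07807331e+00  3.64007427e-05] [ 0.29777308  0.2183265  -0.94756689] 0.08515297477816881 0.017
[[-0.92   0.392 -0.   ]
 [ 0.392  0.92  -0.   ]
 [ 0.    -0.    -1.   ]]
```

View pics/top0.png

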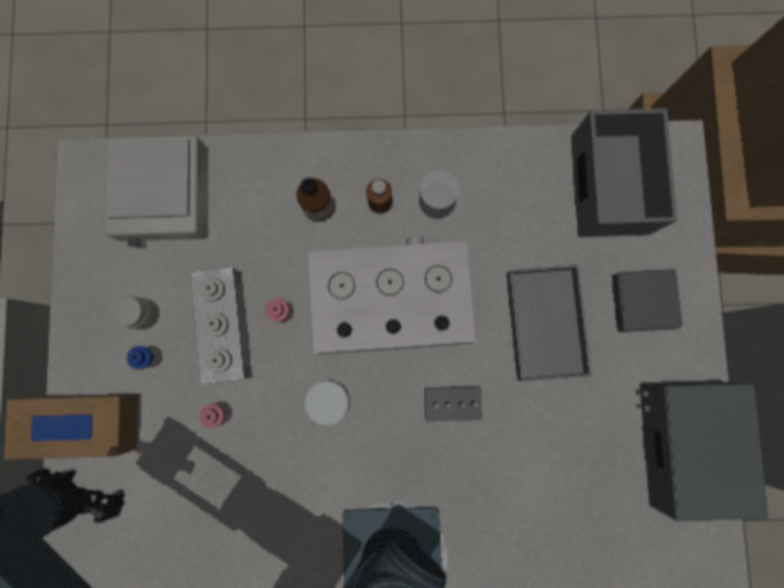

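View pics/scene0.png

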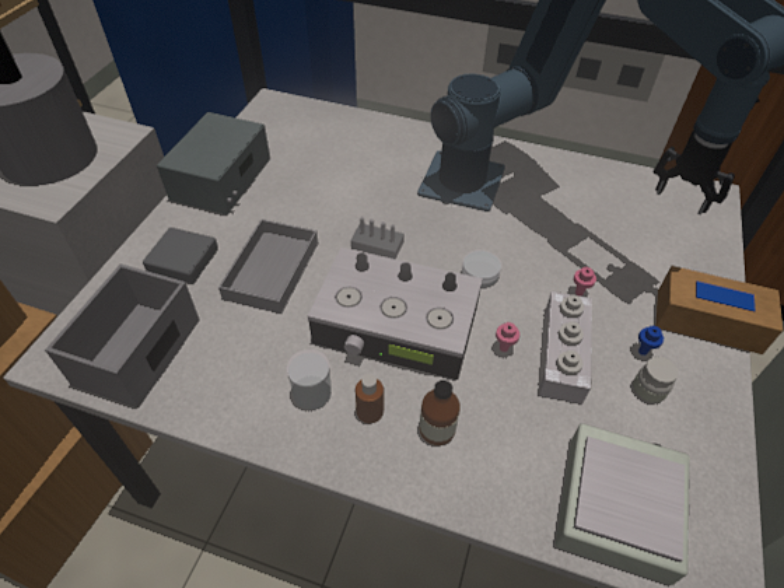

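The views show three flat chucks home, at top-view px (342,285), (390,282) and (438,278), scaled by 1.4. Three white pedestals sit in the rack at (213,289), (217,323) and (221,358).

The look-alikes are pink at (278,310) and (211,415), and blue at (139,357); none of these is in the rack. The tray is the shallow one at (548,323), while the deep box at (625,170) and the grey box at (647,300) are not it.

Next I'll move above the coater for a close look.

```bash
python3 -m jog '[{"dx":-1.1,"dy":-0.8,"dz":-0.1},{"dx":-2.2,"dy":-1.6,"dz":-0.2},{"dx":-3.3,"dy":-2.4,"dz":-0.3},{"dx":-4.4,"dy":-3.2,"dz":-0.4},{"dx":-5.4,"dy":-4.0,"dz":-0.5}]' 
python3 -m jog '[{"dx":-1.1,"dy":-0.8,"dz":-0.1},{"dx":-2.2,"dy":-1.6,"dz":-0.2},{"dx":-3.3,"dy":-2.4,"dz":-0.3},{"dx":-4.4,"dy":-3.2,"dz":-0.4},{"dx":-5.4,"dy":-4.0,"dz":-0.5}]' 
python3 -m jog '[{"dx":-1.1,"dy":-0.8,"dz":-0.1},{"dx":-2.2,"dy":-1.6,"dz":-0.2},{"dx":-3.3,"dy":-2.4,"dz":-0.3},{"dx":-4.4,"dy":-3.2,"dz":-0.4},{"dx":-5.4,"dy":-4.0,"dz":-0.5}]' 
python3 -m jog '[{"roll":-1},{"roll":-2},{"roll":-3},{"roll":-3.85},{"roll":-3.85}]' 1
cat > look.py <<'E'
from h import *
save('wrist',sys.argv[1],s=1.4)
for l,z in [('spindle1',.1),('eject1_top',.132),('eject2_top',.132),('eject3_top',.132),('flat1',.041),('ped1',.02),('rack',0),('tray',0),('coater',0)]:
    if len(sys.argv)>2 and l not in sys.argv[2:]: continue
    for d in finder.place_of('wrist',l)[:4]:
        print(l,np.round(d['position']),round(d['confidence'],2),pix2w('wrist',d['position'],z).round(4))
s=state();print(s['clock'],np.round(s['eef_pos'],4),Rn.from_rotvec(s['ee_rot']).as_matrix()[:2,0].round(3),np.round(s['contact_force'],1))
E
python3 look.py w1.png
```

```text
eject2_top [  6. 412.] 0.57 [ 0.3969 -0.197   0.132 ]
ped1 [356. 309.] 0.91 [0.4206 0.5238 0.02  ]
ped1 [219. 280.] 0.82 [0.3071 0.3757 0.02  ]
ped1 [242. 349.] 0.42 [0.4252 0.3482 0.02  ]
rack [266. 370.] 0.8 [0.5002 0.3529 0.    ]
tray [ 26. 401.] 0.68 [ 0.4903 -0.3757 -0.    ]
tray [  9. 414.] 0.19 [ 0.5469 -0.5873  0.    ]
coater [122. 410.] 0.85 [ 0.5392 -0.0077  0.    ]
1.8 [0.2156 0.506  0.2483] [-0.92   0.392] [0.  0.9 0.4]validation failed for argument at $[0]...
validation failed for argument at $[0]...
validation failed for argument at $[0]...
validation failed for argument at $[0]...
```

```bash
python3 -m jog '[{"dx":-1.1,"dy":-0.8,"dz":-0.1,"roll":0},{"dx":-2.2,"dy":-1.6,"dz":-0.2,"roll":0},{"dx":-3.3,"dy":-2.4,"dz":-0.3,"roll":0},{"dx":-4.4,"dy":-3.2,"dz":-0.4,"roll":0},{"dx":-5.4,"dy":-4.0,"dz":-0.5,"roll":0}]' || python3 -m jog --help
```

```text
clock: 2.22
eef_pos: [0.3183, 0.3305, 0.2636]
ee_rot: [0.627, 3.078, 0.0]
contact_force: [1.3, 0.9, 0.9]
finger_gap: 0.0852
gripper_force: 0.0
```

```bash
python3 -m jog '[{"dx":-1.1,"dy":-0.8,"dz":-0.1,"roll":0},{"dx":-2.2,"dy":-1.6,"dz":-0.2,"roll":0},{"dx":-3.3,"dy":-2.4,"dz":-0.3,"roll":0},{"dx":-4.4,"dy":-3.2,"dz":-0.4,"roll":0},{"dx":-5.4,"dy":-4.0,"dz":-0.5,"roll":0}]' >/dev/null
python3 -m jog '[{"dx":-1.1,"dy":-0.8,"dz":-0.1,"roll":0},{"dx":-2.2,"dy":-1.6,"dz":-0.2,"roll":0},{"dx":-3.3,"dy":-2.4,"dz":-0.3,"roll":0},{"dx":-4.4,"dy":-3.2,"dz":-0.4,"roll":0},{"dx":-5.4,"dy":-4.0,"dz":-0.5,"roll":0}]' >/dev/null
python3 -m jog '[{"dx":0,"dy":0,"dz":0,"roll":-1},{"dx":0,"dy":0,"dz":0,"roll":-2},{"dx":0,"dy":0,"dz":0,"roll":-3},{"dx":0,"dy":0,"dz":0,"roll":-3.85},{"dx":0,"dy":0,"dz":0,"roll":-3.85}]' 1
python3 look.py w2.png
```

```text
clock: 3.47
eef_pos: [0.5216, -0.0159, 0.2932]
ee_rot: [0.005, -3.141, -0.0]
contact_force: [1.0, -0.5, 0.1]
finger_gap: 0.0255
gripper_force: 0.0
spindle1 [285. 187.] 0.37 [ 0.5236 -0.0152  0.1   ]
eject1_top [393. 148.] 0.93 [0.4771 0.0842 0.132 ]
eject1_top [531. 117.] 0.65 [0.4331 0.2491 0.132 ]
eject2_top [283. 154.] 0.8 [ 0.4849 -0.0173  0.132 ]
eject3_top [174. 160.] 0.83 [ 0.4885 -0.118   0.132 ]
flat1 [364. 215.] 0.77 [0.5765 0.0854 0.041 ]
flat1 [207. 217.] 0.71 [ 0.5785 -0.1132  0.041 ]
ped1 [529. 161.] 0.96 [0.4981 0.3596 0.02  ]
ped1 [533.  49.] 0.85 [0.3249 0.3523 0.02  ]
ped1 [524. 208.] 0.64 [0.5746 0.3671 0.02  ]
ped1 [533. 115.] 0.58 [0.4267 0.3577 0.02  ]
rack [519. 162.] 0.58 [0.503  0.3557 0.    ]
tray [ 64. 151.] 0.6 [ 0.4879 -0.3528  0.    ]
coater [286. 183.] 0.93 [ 0.5456 -0.0139  0.    ]
3.9667 [ 0.5216 -0.0156  0.2934] [-1. -0.] [ 1.2 -0.2 -0.3]
```

View pics/w2.png

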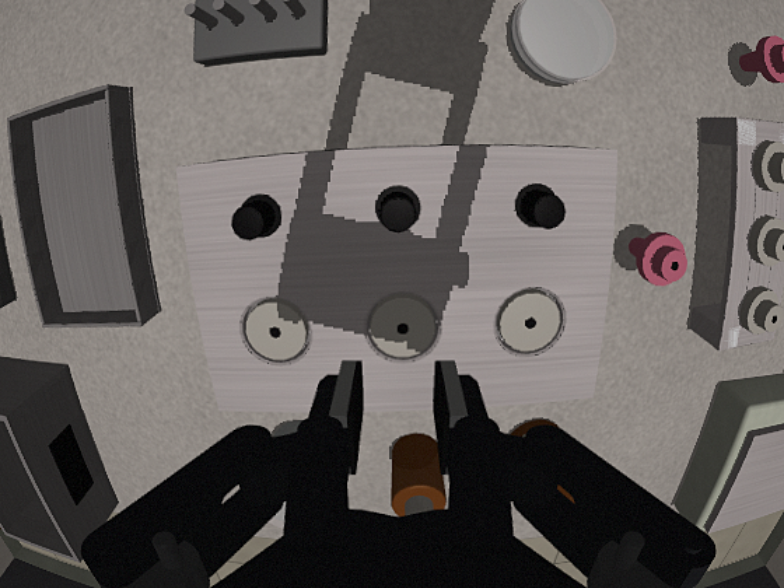

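```bash
cat >> h.py <<'E'
def coaterfit(sp,bt,off=(0.03,0.03-0.092)):
    "fit coater yaw/origin from up to 3 spindles & buttons (world xy, order 1,2,3)"
    src=np.array([[off[0],y] for y in (.1,0,-.1)]+[[off[1],y] for y in (.1,0,-.1)]);dst=np.array(list(sp)+list(bt))[:,:2]
    a=src-src.mean(0);b=dst-dst.mean(0);th=np.arctan2((a[:,0]*b[:,1]-a[:,1]*b[:,0]).sum(),(a*b).sum())
    R=np.array([[np.cos(th),-np.sin(th)],[np.sin(th),np.cos(th)]]);t=dst.mean(0)-R@src.mean(0)
    return th,t,src@R.T+t,dst-src@R.T-t
E
python3 - <<'E'
from h import *
sp=[pix2w('wrist',np.array(p)/1.4,.1) for p in [(531,322.5),(403,328),(275,331.5)]]
bt=[pix2w('wrist',p,.132) for p in [(393,148),(283,154),(174,160)]]
th,t,P,r=coaterfit(sp,bt);print(np.degrees(th),t);print(P.round(4));print(r.round(4))
print(togo(*P[4]),togo(*P[1]));c=optics.get_calibration('wrist');print(-np.array(c['R']).T@np.ravel(c['t']))
E
```

```text
2.743648533551208 [ 0.54576656 -0.01390032]
[[ 0.5709  0.0874]
 [ 0.5757 -0.0125]
 [ 0.5805 -0.1123]
 [ 0.4791  0.083 ]
 [ 0.4838 -0.0169]
 [ 0.4886 -0.1168]]
[[ 0.0014  0.0006]
 [ 0.0003  0.0003]
 [-0.0008 -0.0001]
 [-0.0017  0.001 ]
 [ 0.001  -0.0003]
 [-0.0002 -0.0015]]
[ 1.26 -0.04 -0.  ] [-1.81  0.1   0.  ]
[ 0.4379823  -0.01623654  0.41887307]
```

```bash
python3 -m jog '[{"dx":0.63,"dy":-0.02,"dz":1,"roll":-0.46},{"dx":1.26,"dy":-0.04,"dz":2,"roll":-0.46},{"dx":1.26,"dy":-0.04,"dz":3.2,"roll":-0.46},{"dx":1.26,"dy":-0.04,"dz":4.4,"roll":-0.46},{"dx":1.26,"dy":-0.04,"dz":4.5,"roll":-0.46}]' 
python3 -m jog '[{"dx":0,"dy":0,"dz":0.3,"roll":0},{"dx":0,"dy":0,"dz":0.5,"roll":0},{"dx":0,"dy":0,"dz":0.7,"roll":0},{"dx":0,"dy":0,"dz":0.9,"roll":0},{"dx":0,"dy":0,"dz":1.1,"roll":0}]' 
python3 -m jog '[{"dx":0,"dy":0,"dz":0.04,"roll":0},{"dx":0,"dy":0,"dz":0.07,"roll":0},{"dx":0,"dy":0,"dz":0.07,"roll":0}]'
python3 -c "
from h import *;print(togo(.4838,-.0169))"
```

```text
clock: 4.38
eef_pos: [0.4795, -0.0159, 0.153]
ee_rot: [0.075, -3.131, -0.005]
contact_force: [-1.4, 0.2, -0.6]
finger_gap: 0.0004
gripper_force: 0.0
clock: 4.8
eef_pos: [0.4847, -0.0171, 0.1273]
ee_rot: [-0.077, 3.139, -0.001]
contact_force: [-3.9, 0.9, 5.2]
finger_gap: 0.0001
gripper_force: 2.7
clock: 5.05
eef_pos: [0.4847, -0.0171, 0.1251]
ee_rot: [-0.077, 3.139, -0.001]
contact_force: [-3.2, 1.3, 5.7]
finger_gap: -0.0002
gripper_force: 2.6
[ 0.03  0.01 -0.  ]
```

```bash
python3 -m jog '[{"dx":0,"dy":0,"dz":-0.7,"roll":0},{"dx":0,"dy":0,"dz":-1.4,"roll":0},{"dx":0,"dy":1.2,"dz":-1.4,"roll":0},{"dx":0,"dy":2.4,"dz":-1.4,"roll":0},{"dx":0,"dy":3.33,"dz":-1.4,"roll":0}]' >/dev/null
python3 -m jog '[{"dx":0,"dy":0,"dz":0.3,"roll":0},{"dx":0,"dy":0,"dz":0.6,"roll":0},{"dx":0,"dy":0,"dz":0.8,"roll":0},{"dx":0,"dy":0,"dz":1.0,"roll":0},{"dx":0,"dy":0,"dz":1.2,"roll":0}]' 
python3 -m jog '[{"dx":0,"dy":0,"dz":0.1,"roll":0},{"dx":0,"dy":0,"dz":0.2,"roll":0},{"dx":0,"dy":0,"dz":0.2,"roll":0}]'
python3 -m jog '[{"dx":0,"dy":0,"dz":-0.7,"roll":0},{"dx":0,"dy":0,"dz":-1.4,"roll":0},{"dx":0,"dy":-1.3,"dz":-1.4,"roll":0},{"dx":0,"dy":-2.6,"dz":-1.4,"roll":0},{"dx":0,"dy":-3.9,"dz":-1.4,"roll":0}]' >/dev/null
python3 -m jog '[{"dx":0,"dy":-1.2,"dz":0,"roll":0},{"dx":0,"dy":-2.4,"dz":0,"roll":0},{"dx":0,"dy":-2.77,"dz":0,"roll":0},{"dx":0,"dy":-2.77,"dz":0.3,"roll":0},{"dx":0,"dy":-2.77,"dz":0.6,"roll":0}]'
python3 -m jog '[{"dx":0,"dy":0,"dz":0.2,"roll":0},{"dx":0,"dy":0,"dz":0.4,"roll":0},{"dx":0,"dy":0,"dz":0.6,"roll":0},{"dx":0,"dy":0,"dz":0.8,"roll":0},{"dx":0,"dy":0,"dz":0.8,"roll":0}]'
```

```text
clock: 5.88
eef_pos: [0.4805, 0.0826, 0.1299]
ee_rot: [-0.074, 3.137, 0.001]
contact_force: [0.4, 3.2, 4.9]
finger_gap: 0.0001
gripper_force: 2.5
clock: 6.13
eef_pos: [0.4804, 0.0823, 0.1249]
ee_rot: [-0.074, 3.138, 0.001]
contact_force: [-1.1, 3.4, 12.6]
finger_gap: 0.0003
gripper_force: 6.2
clock: 6.97
eef_pos: [0.4885, -0.1182, 0.1466]
ee_rot: [-0.072, 3.141, -0.0]
contact_force: [-0.2, -2.9, 12.8]
finger_gap: -0.0003
gripper_force: 7.6
clock: 7.38
eef_pos: [0.489, -0.1167, 0.1249]
ee_rot: [-0.08, 3.139, -0.004]
contact_force: [-4.0, -3.2, 15.0]
finger_gap: 0.0001
gripper_force: 7.6
```

```bash
python3 -m jog '[{"dx":0,"dy":0,"dz":-1,"roll":0},{"dx":0,"dy":0.5,"dz":-2.2,"roll":0},{"dx":0,"dy":1.4,"dz":-3.0,"roll":0},{"dx":-0.4,"dy":2.3,"dz":-3.8,"roll":0},{"dx":-0.7,"dy":3.33,"dz":-4.5,"roll":0}]' 0 30
python3 -m jog '[{"dx":0,"dy":0,"dz":0,"roll":0},{"dx":0,"dy":0,"dz":0,"roll":0},{"dx":0,"dy":0,"dz":0,"roll":0}]'
python3 look.py w3.png tray flat1 rack ped1
```

```text
clock: 7.8
eef_pos: [0.5043, -0.0141, 0.259]
ee_rot: [0.076, -3.141, -0.0]
contact_force: [1.1, -0.6, 0.7]
finger_gap: 0.0606
gripper_force: 0.0
clock: 8.05
eef_pos: [0.5037, -0.0151, 0.2567]
ee_rot: [0.08, -3.138, -0.0]
contact_force: [-0.4, 0.4, -0.1]
finger_gap: 0.0854
gripper_force: 0.0
flat1 [283. 245.] 0.74 [ 0.5802 -0.0138  0.041 ]
flat1 [367. 246.] 0.57 [0.5774 0.085  0.041 ]
flat1 [198. 241.] 0.56 [ 0.5805 -0.1138  0.041 ]
ped1 [530. 238.] 0.92 [0.5726 0.3648 0.02  ]
ped1 [537. 192.] 0.83 [0.5002 0.3523 0.02  ]
ped1 [461. 205.] 0.74 [0.5271 0.2143 0.02  ]
ped1 [549.  71.] 0.52 [0.3239 0.3446 0.02  ]
rack [527. 187.] 0.79 [0.4997 0.3475 0.    ]
tray [ 48. 157.] 0.87 [ 0.4886 -0.358   0.    ]
8.3 [ 0.5041 -0.0169  0.2571] [-0.999 -0.047] [-0.  -0.   0.5]
```

View pics/w3.png

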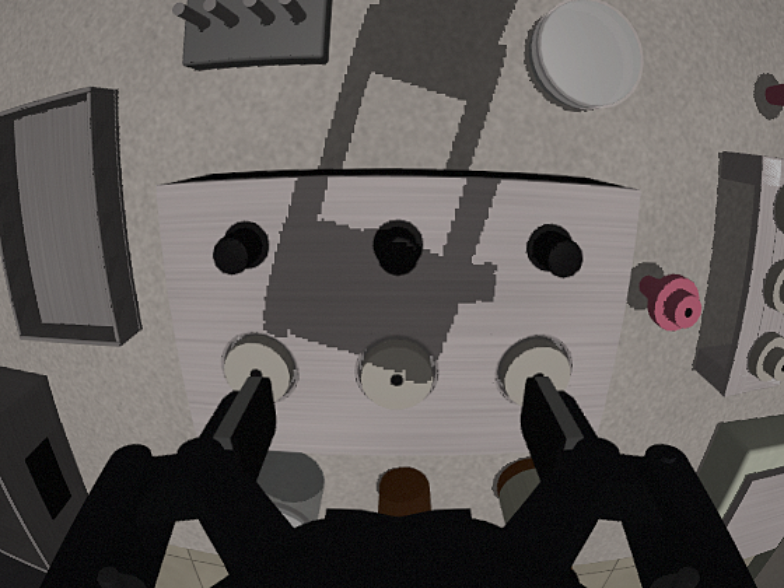

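All three discs stand proud, at px (258,370), (397,372) and (537,370). I'll grasp chuck 2 by its rim.

```bash
python3 -m jog '[{"dx":-1.2,"dy":0.03,"dz":0.6,"roll":0},{"dx":-2.39,"dy":0.03,"dz":1,"roll":0},{"dx":-2.39,"dy":0.03,"dz":2.3,"roll":0},{"dx":-2.39,"dy":0.03,"dz":3.5,"roll":0},{"dx":-2.39,"dy":0.03,"dz":4.0,"roll":0}]' 0 30
python3 - <<'E'
from h import *
print(togo(.5757,-.0125,.114),state()['eef_pos'])
optics.capture('top')
for d in finder.place_of('top','tray')[:2]: print(d,pix2w('top',d['position'],0))
E
```

```text
clock: 8.72
eef_pos: [0.5737, -0.0121, 0.1325]
ee_rot: [0.074, -3.133, -0.003]
contact_force: [-1.6, 0.2, -0.5]
finger_gap: 0.0857
gripper_force: 0.0
[-0.07 -0.02  0.62] [ 0.57368285 -0.01209033  0.13252379]
{'position': [388.6, 233.5], 'confidence': 0.56} [ 0.47840568 -0.35283311  0.        ]
```

```bash
python3 -m jog '[{"dx":-0.05,"dy":-0.02,"dz":0.3,"roll":0},{"dx":-0.05,"dy":-0.02,"dz":0.45,"roll":0},{"dx":-0.05,"dy":-0.02,"dz":0.45,"roll":0}]'
python3 -c "
from h import *
print(togo(.5757,-.0125,.114))"
```

```text
clock: 9.07
eef_pos: [0.5782, -0.0128, 0.125]
ee_rot: [-0.075, 3.14, -0.0]
contact_force: [0.5, 0.5, -0.3]
finger_gap: 0.0856
gripper_force: 0.0
[0.08 0.01 0.37]
```

```bash
python3 -m jog '[{"dx":0.08,"dy":0,"dz":0.2,"roll":0},{"dx":0.08,"dy":0,"dz":0.36,"roll":0},{"dx":0.08,"dy":0,"dz":0.36,"roll":0}]'
python3 -m jog '[{"dx":0,"dy":0,"dz":0,"roll":0},{"dx":0,"dy":0,"dz":0,"roll":0},{"dx":0,"dy":0,"dz":0,"roll":0},{"dx":0,"dy":0,"dz":0,"roll":0},{"dx":0,"dy":0,"dz":0,"roll":0}]' 1 40
python3 -m jog '[{"dx":0,"dy":0,"dz":0,"roll":0},{"dx":0,"dy":0,"dz":-0.3,"roll":0},{"dx":0,"dy":0,"dz":-0.6,"roll":0}]'
```

```text
clock: 9.32
eef_pos: [0.5749, -0.0124, 0.1135]
ee_rot: [0.076, -3.14, -0.0]
contact_force: [0.1, 0.8, 0.3]
finger_gap: 0.0851
gripper_force: 0.0
clock: 9.73
eef_pos: [0.5758, -0.0125, 0.1144]
ee_rot: [-0.076, 3.14, -0.0]
contact_force: [-1.3, -0.7, 3.0]
finger_gap: 0.0478
gripper_force: 42.0
clock: 9.98
eef_pos: [0.5749, -0.0124, 0.1318]
ee_rot: [0.076, -3.139, -0.001]
contact_force: [0.1, 0.0, -1.3]
finger_gap: 0.0479
gripper_force: 42.2
```

```bash
python3 -m jog '[{"dx":0,"dy":0,"dz":-1.2,"roll":0},{"dx":0,"dy":0,"dz":-2.3,"roll":0},{"dx":0.1,"dy":-1.2,"dz":-2.3,"roll":0},{"dx":0.2,"dy":-2.4,"dz":-2.3,"roll":0},{"dx":0.3,"dy":-3.6,"dz":-2.3,"roll":0}]' >/dev/null
python3 -m jog '[{"dx":0.15,"dy":-1.3,"dz":0,"roll":0},{"dx":0.3,"dy":-2.6,"dz":0,"roll":0},{"dx":0.45,"dy":-3.9,"dz":0,"roll":0},{"dx":0.6,"dy":-5.2,"dz":0,"roll":0},{"dx":0.75,"dy":-6.3,"dz":0,"roll":0}]' 
python3 look.py w4.png tray
```

```text
clock: 10.82
eef_pos: [0.5578, -0.3133, 0.2017]
ee_rot: [-0.075, 3.14, -0.001]
contact_force: [0.8, -0.8, -0.5]
finger_gap: 0.0486
gripper_force: 42.3
tray [244. 112.] 0.72 [ 0.486 -0.361  0.   ]
10.9167 [ 0.5573 -0.3166  0.2013] [-0.999 -0.043] [-0.1  0.9 -1.3]
```

View pics/w4.png

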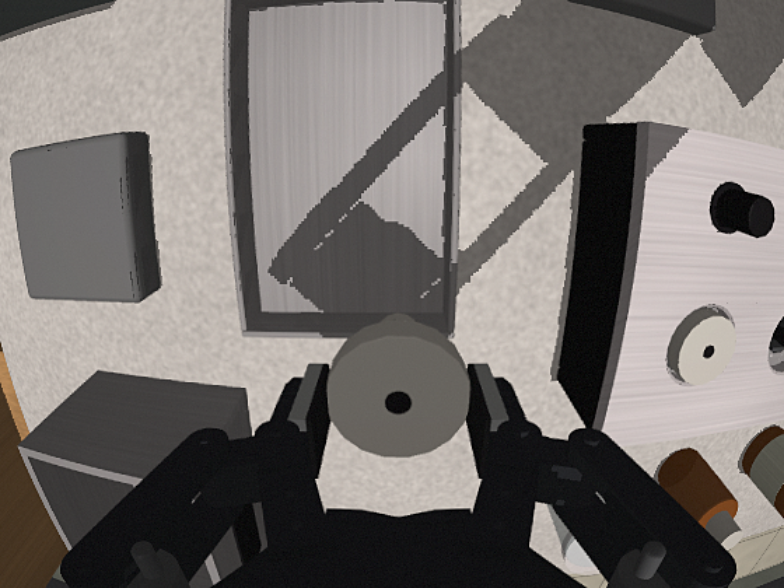

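The chuck is held at px (398,395) and the tray is ahead; its near rim runs along (243..452, 332).

Run:
```python
from h import *
for p in [(262,313),(443,313),(445,3),(249,10)]: print(pix2w('wrist',np.array(p)/1.4,.005).round(3))
for p in [(243,332),(452,332)]: print('rim',pix2w('wrist',np.array(p)/1.4,.045).round(3))
```

```text
[ 0.606 -0.422  0.005]
[ 0.599 -0.281  0.005]
[ 0.37  -0.293  0.005]
[ 0.375 -0.432  0.005]
rim [ 0.605 -0.425  0.045]
rim [ 0.597 -0.279  0.045]
```

```bash
python3 -m jog '[{"dx":0,"dy":-1.2,"dz":0,"roll":0},{"dx":0,"dy":-1.2,"dz":1.2,"roll":0},{"dx":0,"dy":-1.2,"dz":2.4,"roll":0},{"dx":0,"dy":-1.2,"dz":3.6,"roll":0},{"dx":0,"dy":-1.2,"dz":4,"roll":0}]' 
python3 -m jog '[{"dx":0,"dy":0,"dz":0.2,"roll":0},{"dx":0,"dy":0,"dz":0.38,"roll":0},{"dx":0,"dy":0,"dz":0.38,"roll":0}]' 
python3 -m jog '[{"dx":0,"dy":0,"dz":0,"roll":0},{"dx":0,"dy":0,"dz":0,"roll":0},{"dx":0,"dy":0,"dz":0,"roll":0},{"dx":0,"dy":0,"dz":0,"roll":0},{"dx":0,"dy":0,"dz":-0.2,"roll":0}]' 0
python3 -m jog '[{"dx":0,"dy":0,"dz":-1,"roll":0},{"dx":0,"dy":0.5,"dz":-2.2,"roll":0},{"dx":0,"dy":1.5,"dz":-3,"roll":0},{"dx":0,"dy":2.6,"dz":-3.6,"roll":0},{"dx":0,"dy":3.9,"dz":-3.6,"roll":0}]' 
python3 -c "
from h import *
print(togo(.5805,-.1123,.114))
optics.capture('wrist')
for d in finder.place_of('wrist','spindle3')[:3]: print(d,pix2w('wrist',d['position'],.113))
for d in finder.place_of('wrist','flat3')[:4]: print(d,pix2w('wrist',d['position'],.054))
print(togo(.5805,-.1123,.114))"
```

```text
clock: 11.33
eef_pos: [0.5574, -0.3439, 0.0757]
ee_rot: [0.076, -3.134, -0.01]
contact_force: [-1.2, 1.3, -1.8]
finger_gap: 0.0478
gripper_force: 42.3
clock: 11.58
eef_pos: [0.5609, -0.3468, 0.0705]
ee_rot: [-0.077, 3.139, -0.002]
contact_force: [0.1, 0.3, -1.7]
finger_gap: 0.048
gripper_force: 42.3
clock: 12.0
eef_pos: [0.5598, -0.3463, 0.0754]
ee_rot: [0.076, -3.14, -0.001]
contact_force: [-0.2, 0.2, 0.2]
finger_gap: 0.0853
gripper_force: 0.0
clock: 12.42
eef_pos: [0.5566, -0.2314, 0.1892]
ee_rot: [-0.073, 3.133, -0.009]
contact_force: [1.6, -0.2, 0.3]
finger_gap: 0.0856
gripper_force: 0.0
[-0.96  3.94  2.49]
{'position': [521.3, 246.9], 'confidence': 0.97} [ 0.56268956 -0.02564604  0.113     ]
{'position': [16.2, 157.3], 'confidence': 0.71} [ 0.50691414 -0.44142201  0.113     ]
{'position': [408.1, 232.4], 'confidence': 0.76} [ 0.57599937 -0.11450063  0.054     ]
{'position': [172.4, 183.5], 'confidence': 0.56} [ 0.5415351  -0.32317239  0.054     ]
[-1.06  3.78  2.37]
```

```bash
python3 -m jog '[{"dx":-0.4,"dy":1.3,"dz":0,"roll":0},{"dx":-0.8,"dy":2.6,"dz":0,"roll":0},{"dx":-1.05,"dy":3.8,"dz":0.4,"roll":0},{"dx":-1.05,"dy":3.8,"dz":1.3,"roll":0},{"dx":-1.05,"dy":3.8,"dz":1.3,"roll":0}]' 
python3 -m jog '[{"dx":0,"dy":0,"dz":0,"roll":0}]' 
python3 -c "
from h import *
print(togo(.5805,-.1123,.114))"
```

```text
clock: 12.98
eef_pos: [0.5783, -0.1122, 0.1404]
ee_rot: [0.08, -3.134, -0.004]
contact_force: [-1.1, 0.6, -2.2]
finger_gap: 0.0854
gripper_force: 0.0
clock: 13.07
eef_pos: [0.5795, -0.1147, 0.1433]
ee_rot: [0.077, -3.137, -0.001]
contact_force: [0.3, -1.2, -0.3]
finger_gap: 0.0854
gripper_force: 0.0
[-0.04  0.08  0.98]
```

```bash
python3 -m jog '[{"dx":0,"dy":0.04,"dz":0.5,"roll":0},{"dx":0,"dy":0.04,"dz":0.8,"roll":0},{"dx":0,"dy":0.04,"dz":0.97,"roll":0},{"dx":0,"dy":0.04,"dz":0.97,"roll":0},{"dx":0,"dy":0.04,"dz":0.97,"roll":0}]' 
python3 -c "
from h import *
print(togo(.5805,-.1123,.114))"
```

```text
clock: 13.48
eef_pos: [0.5804, -0.1141, 0.1157]
ee_rot: [0.074, -3.141, 0.0]
contact_force: [-0.1, 0.4, 0.3]
finger_gap: 0.0854
gripper_force: 0.0
[-0.01  0.06  0.06]
```

```bash
python3 -m jog '[{"dx":0,"dy":0.05,"dz":0.05,"roll":0},{"dx":0,"dy":0.05,"dz":0.05,"roll":0},{"dx":0,"dy":0.05,"dz":0.05,"roll":0},{"dx":0,"dy":0.05,"dz":0.05,"roll":0},{"dx":0,"dy":0.05,"dz":0.05,"roll":0}]' 1 40
python3 -m jog '[{"dx":0,"dy":0,"dz":-0.4,"roll":0},{"dx":0,"dy":0,"dz":-1.5,"roll":0},{"dx":0,"dy":0,"dz":-2.7,"roll":0},{"dx":0,"dy":-1.0,"dz":-3,"roll":0},{"dx":0.4,"dy":-2.2,"dz":-3,"roll":0}]' 
python3 -m jog '[{"dx":0.6,"dy":-1.2,"dz":0,"roll":0},{"dx":1.2,"dy":-2.3,"dz":0,"roll":0},{"dx":1.8,"dy":-3.4,"dz":0,"roll":0},{"dx":2.4,"dy":-4.5,"dz":0,"roll":0},{"dx":3.05,"dy":-5.5,"dz":0,"roll":0}]' 
python3 look.py w5.png tray
```

```text
clock: 13.9
eef_pos: [0.5806, -0.1118, 0.1145]
ee_rot: [-0.077, 3.14, -0.001]
contact_force: [0.0, 0.1, 2.9]
finger_gap: 0.0481
gripper_force: 41.9
clock: 14.32
eef_pos: [0.5749, -0.1774, 0.2084]
ee_rot: [-0.083, 3.132, -0.005]
contact_force: [1.0, -1.8, -1.1]
finger_gap: 0.0477
gripper_force: 42.5
clock: 14.73
eef_pos: [0.4872, -0.349, 0.2037]
ee_rot: [-0.076, 3.141, 0.0]
contact_force: [0.5, -0.9, -0.2]
finger_gap: 0.0475
gripper_force: 42.5
tray [281. 182.] 0.74 [ 0.4843 -0.356   0.    ]
14.8333 [ 0.4853 -0.3522  0.2035] [-0.999 -0.043] [-0.2  0.6 -1.3]
```

View pics/w5.png

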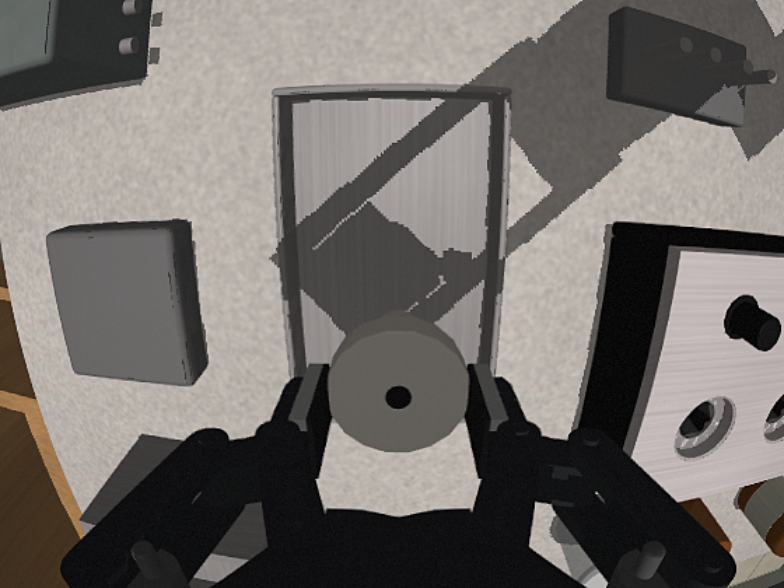

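```bash
python3 -m jog '[{"dx":0.1,"dy":-0.1,"dz":1.2,"roll":0},{"dx":0.1,"dy":-0.1,"dz":2.4,"roll":0},{"dx":0.1,"dy":-0.1,"dz":3.4,"roll":0},{"dx":0.1,"dy":-0.1,"dz":4,"roll":0},{"dx":0.1,"dy":-0.1,"dz":4.4,"roll":0}]' 
python3 -m jog '[{"dx":0,"dy":0,"dz":0.03,"roll":0},{"dx":0,"dy":0,"dz":0.03,"roll":0},{"dx":0,"dy":0,"dz":0.03,"roll":0}]' 
python3 -m jog '[{"dx":0,"dy":0,"dz":0,"roll":0},{"dx":0,"dy":0,"dz":0,"roll":0},{"dx":0,"dy":0,"dz":0,"roll":0},{"dx":0,"dy":0,"dz":0,"roll":0},{"dx":0,"dy":0,"dz":-0.2,"roll":0}]' 0
python3 -m jog '[{"dx":0,"dy":0,"dz":-1,"roll":0},{"dx":0,"dy":0.5,"dz":-2.2,"roll":0},{"dx":0,"dy":1,"dz":-3.3,"roll":0},{"dx":-0.6,"dy":2.2,"dz":-4,"roll":0},{"dx":-1.2,"dy":3.4,"dz":-4,"roll":0}]' 
python3 -m jog '[{"dx":-0.6,"dy":1.2,"dz":0,"roll":0},{"dx":-1.2,"dy":2.4,"dz":0,"roll":0},{"dx":-1.5,"dy":3.6,"dz":0,"roll":0},{"dx":-1.5,"dy":4.9,"dz":0,"roll":0},{"dx":-1.5,"dy":6.2,"dz":0,"roll":0}]' 
python3 look.py w6.png tray flat1
```

```text
clock: 15.25
eef_pos: [0.4843, -0.3488, 0.0693]
ee_rot: [0.077, -3.138, -0.005]
contact_force: [-4.6, -0.3, 56.2]
finger_gap: 0.0478
gripper_force: 48.4
clock: 15.5
eef_pos: [0.4858, -0.3505, 0.0715]
ee_rot: [-0.077, 3.14, -0.001]
contact_force: [0.8, -0.1, -1.4]
finger_gap: 0.048
gripper_force: 44.3
clock: 15.92
eef_pos: [0.4847, -0.35, 0.0764]
ee_rot: [0.076, -3.139, -0.002]
contact_force: [-0.8, 1.0, 0.5]
finger_gap: 0.0855
gripper_force: 0.0
clock: 16.33
eef_pos: [0.5173, -0.2509, 0.2029]
ee_rot: [-0.07, 3.133, -0.011]
contact_force: [0.5, -0.1, 0.3]
finger_gap: 0.0853
gripper_force: 0.0
clock: 16.75
eef_pos: [0.5516, -0.0589, 0.1975]
ee_rot: [-0.076, 3.14, -0.0]
contact_force: [0.5, 0.3, 0.2]
finger_gap: 0.0856
gripper_force: 0.0
flat1 [ 38. 123.] 0.93 [ 0.482  -0.3186  0.041 ]
flat1 [432. 226.] 0.62 [0.5743 0.0952 0.041 ]
flat1 [ 50. 185.] 0.57 [ 0.5501 -0.3098  0.041 ]
tray [ 42. 128.] 0.76 [ 0.491  -0.3539  0.    ]
16.9 [ 0.5512 -0.0578  0.1977] [-0.999 -0.053] [-0.1 -0.8  0.8]
```

View pics/w6.png

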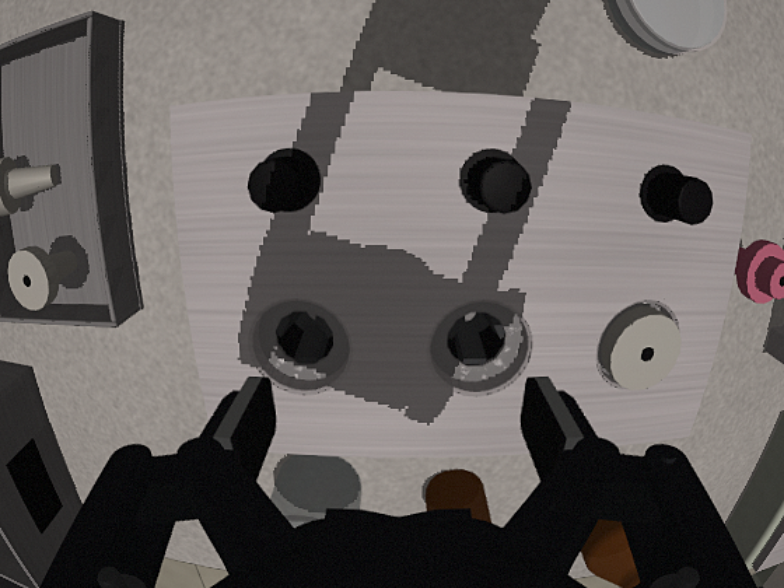

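The tray holds one standing chuck at px (28,280) and one toppled at (40,180). Sockets 2 and 3 are empty, and chuck 1's centre is at (647,354).

```bash
python3 -c "
from h import *
print(pix2w('wrist',np.array([647,354])/1.4,.113),[pix2w('wrist',np.array(p)/1.4,.1) for p in [(301,347),(480,347)]])
print(togo(.5709,.0874,.114))"
```

```text
[0.56973236 0.08679598 0.113     ] [array([ 0.57880335, -0.11034739,  0.1       ]), array([ 0.57346778, -0.01190467,  0.1       ])]
[-0.91  4.8   2.79]
```

```bash
python3 -m jog '[{"dx":-0.4,"dy":1.3,"dz":0,"roll":0},{"dx":-0.85,"dy":2.6,"dz":0,"roll":0},{"dx":-0.85,"dy":3.8,"dz":0.3,"roll":0},{"dx":-0.85,"dy":4.8,"dz":1,"roll":0},{"dx":-0.85,"dy":4.8,"dz":1.9,"roll":0}]' 
python3 -m jog '[{"dx":0,"dy":0,"dz":0,"roll":0},{"dx":0,"dy":0,"dz":0,"roll":0},{"dx":0,"dy":0,"dz":0,"roll":0}]' 
python3 -c "
from h import *
print(togo(.5709,.0874,.114))"
```

```text
clock: 17.32
eef_pos: [0.5715, 0.088, 0.1417]
ee_rot: [-0.08, 3.135, 0.002]
contact_force: [-0.2, -0.6, -0.6]
finger_gap: 0.0855
gripper_force: 0.0
clock: 17.57
eef_pos: [0.5709, 0.0827, 0.1411]
ee_rot: [-0.074, 3.139, -0.001]
contact_force: [0.1, -1.3, -0.1]
finger_gap: 0.0854
gripper_force: 0.0
[-0.    0.16  0.9 ]
```

```bash
python3 -m jog '[{"dx":0,"dy":0.12,"dz":0.4,"roll":0},{"dx":0,"dy":0.12,"dz":0.7,"roll":0},{"dx":0,"dy":0.12,"dz":0.88,"roll":0},{"dx":0,"dy":0.12,"dz":0.88,"roll":0},{"dx":0,"dy":0.12,"dz":0.88,"roll":0}]' 
python3 -m jog '[{"dx":0,"dy":0,"dz":0,"roll":0},{"dx":0,"dy":0,"dz":0,"roll":0},{"dx":0,"dy":0,"dz":0,"roll":0},{"dx":0,"dy":0,"dz":0,"roll":0},{"dx":0,"dy":0,"dz":0,"roll":0}]' 1 40
python3 -m jog '[{"dx":0,"dy":0,"dz":-0.4,"roll":0},{"dx":0,"dy":0,"dz":-1.5,"roll":0},{"dx":0,"dy":0,"dz":-2.7,"roll":0},{"dx":0,"dy":-1.0,"dz":-3.2,"roll":0},{"dx":0,"dy":-2.2,"dz":-3.3,"roll":0}]' 
python3 -m jog '[{"dx":0.4,"dy":-1.3,"dz":0,"roll":0},{"dx":0.8,"dy":-2.6,"dz":0,"roll":0},{"dx":1.2,"dy":-3.9,"dz":0,"roll":0},{"dx":1.6,"dy":-5.2,"dz":0,"roll":0},{"dx":2,"dy":-6.4,"dz":0,"roll":0}]' 
python3 -m jog '[{"dx":0.7,"dy":-1,"dz":0,"roll":0},{"dx":1.4,"dy":-2,"dz":0,"roll":0},{"dx":2.1,"dy":-3,"dz":0,"roll":0},{"dx":2.8,"dy":-4,"dz":0,"roll":0},{"dx":3.4,"dy":-4.6,"dz":0,"roll":0}]' 
python3 look.py w7.png tray flat1
```

```text
clock: 17.98
eef_pos: [0.5699, 0.0873, 0.1138]
ee_rot: [0.075, -3.141, 0.0]
contact_force: [0.7, -0.8, -0.1]
finger_gap: 0.0855
gripper_force: 0.0
clock: 18.4
eef_pos: [0.5702, 0.0878, 0.1144]
ee_rot: [-0.077, 3.139, -0.001]
contact_force: [-1.3, -0.4, 4.7]
finger_gap: 0.0479
gripper_force: 42.5
clock: 18.82
eef_pos: [0.5748, 0.0235, 0.2168]
ee_rot: [-0.083, 3.133, -0.001]
contact_force: [0.8, -0.7, -1.1]
finger_gap: 0.0481
gripper_force: 42.3
clock: 19.23
eef_pos: [0.5214, -0.1745, 0.2123]
ee_rot: [0.076, -3.14, -0.0]
contact_force: [0.6, 0.1, -0.4]
finger_gap: 0.0483
gripper_force: 42.3
clock: 19.65
eef_pos: [0.4256, -0.3181, 0.2122]
ee_rot: [0.074, -3.14, 0.001]
contact_force: [0.5, -1.2, -1.2]
finger_gap: 0.0481
gripper_force: 42.3
flat1 [253. 238.] 0.75 [ 0.4743 -0.3481  0.041 ]
flat1 [281. 240.] 0.72 [ 0.4762 -0.3198  0.041 ]
tray [249. 235.] 0.88 [ 0.4906 -0.3537  0.    ]
19.8 [ 0.4259 -0.3167  0.2122] [-0.999 -0.045] [-0.3 -0.1 -1.4]
```

View pics/w7.png

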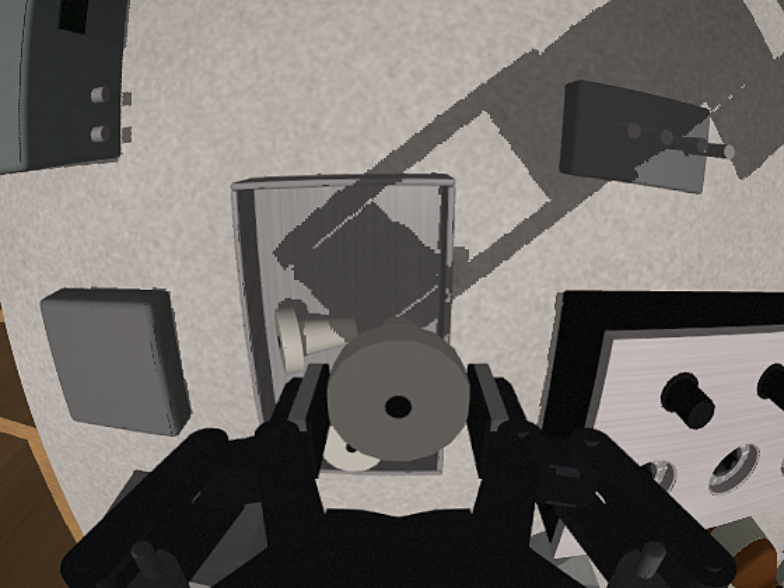

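```bash
python3 -m jog '[{"dx":0.55,"dy":-1.1,"dz":0,"roll":0},{"dx":0.55,"dy":-1.15,"dz":1.3,"roll":0},{"dx":0.55,"dy":-1.15,"dz":2.6,"roll":0},{"dx":0.55,"dy":-1.15,"dz":3.6,"roll":0},{"dx":0.55,"dy":-1.15,"dz":4.2,"roll":0}]' 
python3 -m jog '[{"dx":0,"dy":0,"dz":0.1,"roll":0},{"dx":0,"dy":0,"dz":0.2,"roll":0},{"dx":0,"dy":0,"dz":0.3,"roll":0},{"dx":0,"dy":0,"dz":0.4,"roll":0},{"dx":0,"dy":0,"dz":0.4,"roll":0}]' 
python3 -m jog '[{"dx":0,"dy":0,"dz":0,"roll":0},{"dx":0,"dy":0,"dz":0,"roll":0},{"dx":0,"dy":0,"dz":0,"roll":0},{"dx":0,"dy":0,"dz":0,"roll":0},{"dx":0,"dy":0,"dz":-0.2,"roll":0}]' 0
python3 -m jog '[{"dx":0,"dy":0,"dz":-1,"roll":0},{"dx":0,"dy":0,"dz":-2.2,"roll":0},{"dx":0,"dy":0,"dz":-3.5,"roll":0},{"dx":0,"dy":0.6,"dz":-4.7,"roll":0},{"dx":0,"dy":1.8,"dz":-5.2,"roll":0}]' 
python3 look.py w8.png tray flat1
```

```text
clock: 20.22
eef_pos: [0.4116, -0.3478, 0.0829]
ee_rot: [0.077, -3.138, -0.008]
contact_force: [-0.4, 1.0, -2.1]
finger_gap: 0.048
gripper_force: 42.3
clock: 20.63
eef_pos: [0.413, -0.351, 0.0754]
ee_rot: [-0.077, 3.139, -0.002]
contact_force: [-0.2, -0.7, -1.2]
finger_gap: 0.0479
gripper_force: 42.3
clock: 21.05
eef_pos: [0.4119, -0.3502, 0.0801]
ee_rot: [0.076, -3.14, -0.002]
contact_force: [1.2, 0.1, -0.7]
finger_gap: 0.0858
gripper_force: 0.0
clock: 21.47
eef_pos: [0.4114, -0.301, 0.2423]
ee_rot: [-0.071, 3.135, -0.014]
contact_force: [1.0, 0.0, 0.2]
finger_gap: 0.0856
gripper_force: 0.0
flat1 [241. 179.] 0.82 [ 0.409  -0.3406  0.041 ]
flat1 [246. 283.] 0.8 [ 0.5338 -0.3349  0.041 ]
flat1 [243. 234.] 0.58 [ 0.4707 -0.3375  0.041 ]
tray [243. 230.] 0.9 [ 0.4826 -0.3439  0.    ]
21.6167 [ 0.4102 -0.2956  0.2391] [-0.999 -0.051] [ 0.8 -0.6  0.1]
```

View pics/w8.png

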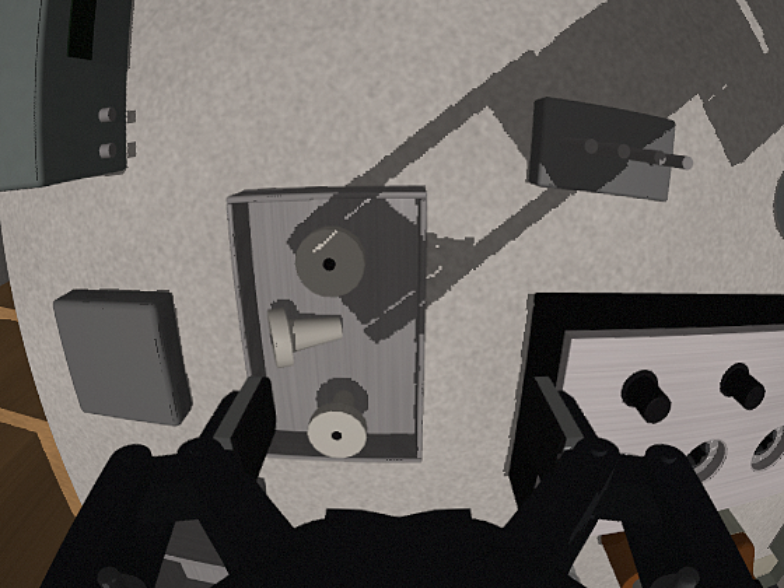

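All three flat chucks are let go in the tray, at px (329,263), (300,330) and (337,435). Now to the rack.

```bash
python3 -m jog '[{"dx":-0.1,"dy":1.3,"dz":-0.1,"roll":0},{"dx":-0.2,"dy":2.6,"dz":-0.2,"roll":0},{"dx":-0.4,"dy":3.9,"dz":-0.3,"roll":0},{"dx":-0.6,"dy":5.2,"dz":-0.4,"roll":0},{"dx":-0.8,"dy":6.5,"dz":-0.5,"roll":0}]' >/dev/null
python3 -m jog '[{"dx":-0.1,"dy":1.3,"dz":0,"roll":0},{"dx":-0.2,"dy":2.6,"dz":0,"roll":0},{"dx":-0.3,"dy":3.9,"dz":0,"roll":0},{"dx":-0.4,"dy":5.2,"dz":0,"roll":0},{"dx":-0.6,"dy":6.5,"dz":0,"roll":0}]' >/dev/null
python3 -m jog '[{"dx":-0.1,"dy":1.3,"dz":0,"roll":0},{"dx":-0.2,"dy":2.6,"dz":0,"roll":0},{"dx":-0.3,"dy":3.9,"dz":0,"roll":0},{"dx":-0.5,"dy":5.2,"dz":0,"roll":0},{"dx":-0.6,"dy":6.5,"dz":0,"roll":0}]' >/dev/null
python3 -m jog '[{"dx":0,"dy":0,"dz":0,"roll":0},{"dx":0,"dy":0,"dz":0,"roll":0},{"dx":0,"dy":0,"dz":0,"roll":0},{"dx":0,"dy":0,"dz":0,"roll":0}]'
python3 look.py w9.png rack ped1
```

```text
clock: 23.2
eef_pos: [0.4414, 0.2891, 0.2509]
ee_rot: [0.074, -3.14, 0.002]
contact_force: [0.2, -0.1, -0.1]
finger_gap: 0.0853
gripper_force: 0.0
ped1 [459. 183.] 0.94 [0.4365 0.5072 0.02  ]
ped1 [237. 237.] 0.89 [0.5183 0.235  0.02  ]
ped1 [339. 227.] 0.81 [0.5005 0.3566 0.02  ]
ped1 [338. 166.] 0.78 [0.427  0.3489 0.02  ]
rack [332. 223.] 0.64 [0.5036 0.3512 0.    ]
23.35 [0.4416 0.2891 0.2516] [-0.999 -0.046] [ 0.3 -0.5  0.3]
```

View pics/w9.png

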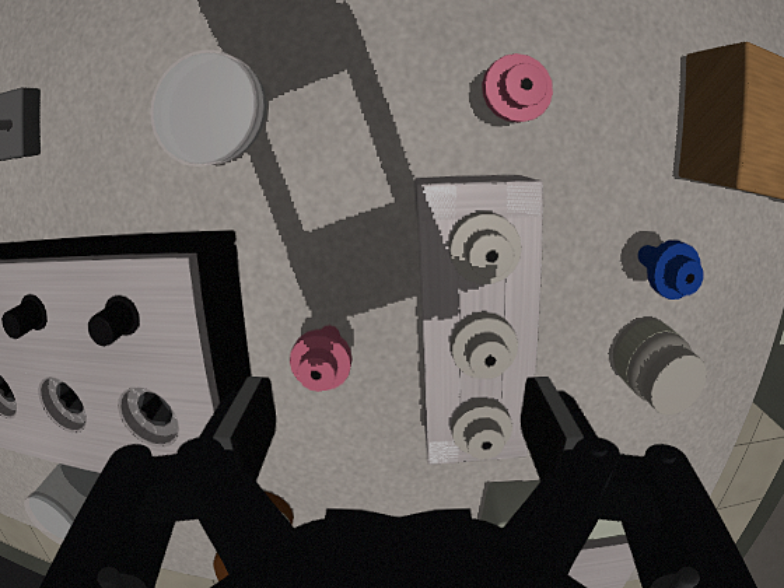

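The three rack pedestals have their top holes at px (491,256), (490,361) and (486,446). The pink ones at (518,88) and (320,357) and the blue one at (672,270) are off the rack.

```bash
python3 -c "
from h import *
P=[pix2w('wrist',np.array(p)/1.4,.097) for p in [(491,256),(490,361),(486,446)]];print(P)
print(togo(*P[2][:2]),togo(*P[1][:2]),togo(*P[0][:2]))
"
```

```text
[array([0.426616  , 0.34791396, 0.097     ]), array([0.50196448, 0.35613063, 0.097     ]), array([0.5775637 , 0.36376222, 0.097     ])]
[-4.64  2.28 -0.  ] [-2.11  2.14 -0.  ] [ 0.41  1.98 -0.  ]
```

```bash
python3 -m jog '[{"dx":-1.2,"dy":0.6,"dz":0.2,"roll":0},{"dx":-2.4,"dy":1.2,"dz":0.4,"roll":0},{"dx":-3.6,"dy":1.8,"dz":0.6,"roll":0},{"dx":-4.64,"dy":2.28,"dz":1,"roll":0},{"dx":-4.64,"dy":2.28,"dz":2.3,"roll":0}]' 0 60 >/dev/null
python3 -m jog '[{"dx":0,"dy":0,"dz":1,"roll":0},{"dx":0,"dy":0,"dz":2,"roll":0},{"dx":0,"dy":0,"dz":2,"roll":0},{"dx":0,"dy":0,"dz":2,"roll":0},{"dx":0,"dy":0,"dz":2,"roll":0}]' 
python3 -c "
from h import *
print(togo(.5776,.3638,.095))"
```

```text
clock: 24.18
eef_pos: [0.5782, 0.3653, 0.1247]
ee_rot: [-0.075, 3.138, 0.002]
contact_force: [0.7, 1.0, 0.3]
finger_gap: 0.085
gripper_force: 0.0
[ 0.03 -0.05  0.99]
```

```bash
python3 -m jog '[{"dx":0.02,"dy":-0.04,"dz":0.5,"roll":0},{"dx":0.02,"dy":-0.04,"dz":0.8,"roll":0},{"dx":0.02,"dy":-0.04,"dz":0.98,"roll":0},{"dx":0.02,"dy":-0.04,"dz":0.98,"roll":0},{"dx":0.02,"dy":-0.04,"dz":0.98,"roll":0}]' 
python3 -m jog '[{"dx":0,"dy":0,"dz":0,"roll":0},{"dx":0,"dy":0,"dz":0,"roll":0},{"dx":0,"dy":0,"dz":0,"roll":0},{"dx":0,"dy":0,"dz":0,"roll":0},{"dx":0,"dy":0,"dz":0,"roll":0}]' 1 60
python3 -m jog '[{"dx":0,"dy":0,"dz":0,"roll":0},{"dx":0,"dy":0,"dz":-1,"roll":0},{"dx":0,"dy":0,"dz":-2.3,"roll":0},{"dx":0,"dy":0,"dz":-3.6,"roll":0},{"dx":0,"dy":0,"dz":-4,"roll":0}]' 
python3 -m jog '[{"dx":0.1,"dy":-1.3,"dz":0,"roll":0},{"dx":0.2,"dy":-2.6,"dz":0,"roll":0},{"dx":0.3,"dy":-3.9,"dz":0,"roll":0},{"dx":0.4,"dy":-5.2,"dz":0,"roll":0},{"dx":0.5,"dy":-6.5,"dz":0,"roll":0}]'
python3 -m jog '[{"dx":0.1,"dy":-1.3,"dz":0,"roll":0},{"dx":0.15,"dy":-2.7,"dz":0,"roll":0},{"dx":0.15,"dy":-2.7,"dz":0,"roll":0},{"dx":0.15,"dy":-2.7,"dz":0,"roll":0},{"dx":0.15,"dy":-2.7,"dz":0,"roll":0}]'
python3 look.py w10.png xx
python3 -c "
from h import *
print(togo(.5709,.0874,.130))"
```

```text
clock: 24.6
eef_pos: [0.5766, 0.3644, 0.0939]
ee_rot: [-0.076, 3.14, 0.0]
contact_force: [-1.0, -0.6, 0.6]
finger_gap: 0.0852
gripper_force: 0.0
clock: 25.02
eef_pos: [0.5778, 0.3648, 0.0955]
ee_rot: [-0.076, 3.137, 0.002]
contact_force: [1.8, 0.2, 4.5]
finger_gap: 0.0277
gripper_force: 59.4
clock: 25.43
eef_pos: [0.5787, 0.3654, 0.2203]
ee_rot: [-0.076, 3.131, 0.006]
contact_force: [1.1, -0.1, 0.2]
finger_gap: 0.0277
gripper_force: 59.5
clock: 25.85
eef_pos: [0.5702, 0.1673, 0.2126]
ee_rot: [0.077, -3.14, 0.0]
contact_force: [1.0, 0.1, -1.6]
finger_gap: 0.0276
gripper_force: 59.9
clock: 26.27
eef_pos: [0.5702, 0.0877, 0.2128]
ee_rot: [0.074, -3.14, -0.001]
contact_force: [1.0, -0.1, -0.5]
finger_gap: 0.0279
gripper_force: 60.0
26.3167 [0.5702 0.0885 0.2129] [-0.999 -0.049] [ 0.3 -0.1 -0.2]
[-0.02 -0.04  2.76]
```

View pics/w10.png

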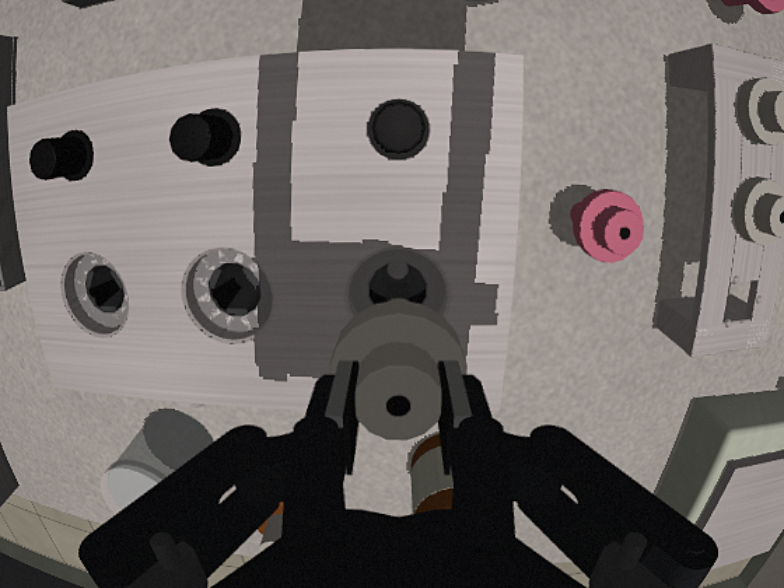

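The chuck is held straight at px (398,405) over socket 1 at (397,285). Next I lower it in.

```bash
python3 -m jog '[{"dx":-0.02,"dy":-0.03,"dz":0.8,"roll":0},{"dx":-0.02,"dy":-0.03,"dz":1.5,"roll":0},{"dx":-0.02,"dy":-0.03,"dz":2,"roll":0},{"dx":-0.02,"dy":-0.03,"dz":2.3,"roll":0},{"dx":-0.02,"dy":-0.03,"dz":2.4,"roll":0}]'
python3 -m jog '[{"dx":0,"dy":0,"dz":0.15,"roll":0},{"dx":0,"dy":0,"dz":0.3,"roll":0},{"dx":0,"dy":0,"dz":0.4,"roll":0},{"dx":0,"dy":0,"dz":0.4,"roll":0},{"dx":0,"dy":0,"dz":0.4,"roll":0}]'
```

```text
clock: 26.73
eef_pos: [0.571, 0.0879, 0.14]
ee_rot: [0.08, -3.14, 0.001]
contact_force: [0.7, -2.0, 2.3]
finger_gap: 0.0278
gripper_force: 61.0
clock: 27.15
eef_pos: [0.572, 0.0873, 0.1296]
ee_rot: [-0.076, 3.138, 0.001]
contact_force: [5.0, 1.8, -1.5]
finger_gap: 0.028
gripper_force: 62.4
```

```bash
python3 -m jog '[{"dx":0.03,"dy":0,"dz":0.06,"roll":0},{"dx":0.03,"dy":0,"dz":0.12,"roll":0},{"dx":0.03,"dy":0,"dz":0.18,"roll":0},{"dx":0.03,"dy":0,"dz":0.18,"roll":0}]'
python3 -m jog '[{"dx":0,"dy":0,"dz":0.06,"roll":0},{"dx":0,"dy":0,"dz":0.12,"roll":0},{"dx":0,"dy":0,"dz":0.18,"roll":0},{"dx":0,"dy":0,"dz":0.18,"roll":0}]'
```

```text
clock: 27.48
eef_pos: [0.5719, 0.0871, 0.1252]
ee_rot: [-0.076, 3.136, 0.001]
contact_force: [6.0, 1.3, 2.2]
finger_gap: 0.0277
gripper_force: 63.4
clock: 27.82
eef_pos: [0.5723, 0.0871, 0.1203]
ee_rot: [-0.076, 3.135, 0.001]
contact_force: [6.7, 2.6, 5.4]
finger_gap: 0.0279
gripper_force: 63.6
```

```bash
python3 -m jog '[{"dx":0,"dy":0,"dz":0,"roll":0},{"dx":0,"dy":0,"dz":0,"roll":0},{"dx":0,"dy":0,"dz":0,"roll":0},{"dx":0,"dy":0,"dz":-0.8,"roll":0},{"dx":0,"dy":0,"dz":-1.7,"roll":0}]' 0
python3 -m jog '[{"dx":0,"dy":0,"dz":0,"roll":0},{"dx":0,"dy":0,"dz":0,"roll":0},{"dx":0,"dy":0,"dz":0,"roll":0},{"dx":0,"dy":0,"dz":0,"roll":0},{"dx":0,"dy":0,"dz":0,"roll":0}]' 1 60
python3 -m jog '[{"dx":0,"dy":0,"dz":0.3,"roll":0},{"dx":0,"dy":0,"dz":0.6,"roll":0},{"dx":0,"dy":0,"dz":0.8,"roll":0},{"dx":0,"dy":0,"dz":0.9,"roll":0},{"dx":0,"dy":0,"dz":1,"roll":0}]'
python3 -m jog '[{"dx":0,"dy":0,"dz":0.05,"roll":0},{"dx":0,"dy":0,"dz":0.1,"roll":0},{"dx":0,"dy":0,"dz":0.15,"roll":0},{"dx":0,"dy":0,"dz":0.15,"roll":0}]'
```

```text
clock: 28.23
eef_pos: [0.5672, 0.0867, 0.167]
ee_rot: [0.076, -3.132, -0.001]
contact_force: [0.5, -0.2, 0.1]
finger_gap: 0.0853
gripper_force: 0.0
clock: 28.65
eef_pos: [0.5691, 0.0868, 0.168]
ee_rot: [0.076, -3.138, -0.0]
contact_force: [0.2, 0.5, -0.5]
finger_gap: 0.0255
gripper_force: 0.0
clock: 29.07
eef_pos: [0.5697, 0.0868, 0.1383]
ee_rot: [0.076, -3.139, -0.0]
contact_force: [1.0, 0.3, 8.2]
finger_gap: 0.0003
gripper_force: 4.7
clock: 29.4
eef_pos: [0.5712, 0.0868, 0.1363]
ee_rot: [-0.076, 3.138, -0.0]
contact_force: [-0.1, 0.5, 6.8]
finger_gap: 0.0
gripper_force: 3.5
```

```bash
python3 -m jog '[{"dx":0,"dy":0,"dz":0.06,"roll":0},{"dx":0,"dy":0,"dz":0.12,"roll":0},{"dx":0,"dy":0,"dz":0.16,"roll":0},{"dx":0,"dy":0,"dz":0.16,"roll":0}]'
python3 -m jog '[{"dx":0,"dy":0,"dz":0,"roll":0},{"dx":0,"dy":0,"dz":0,"roll":0}]'
```

```text
clock: 29.73
eef_pos: [0.5716, 0.0868, 0.1345]
ee_rot: [-0.077, 3.135, -0.001]
contact_force: [-6.8, -0.2, 24.3]
finger_gap: 0.0003
gripper_force: 12.4
clock: 29.9
eef_pos: [0.5716, 0.0868, 0.1344]
ee_rot: [-0.077, 3.135, -0.001]
contact_force: [-6.8, -0.4, 24.7]
finger_gap: -0.0001
gripper_force: 12.2
```

```bash
python3 -m jog '[{"dx":0,"dy":0,"dz":-0.9,"roll":0},{"dx":0,"dy":0,"dz":-1.9,"roll":0},{"dx":0.2,"dy":1.1,"dz":-2.5,"roll":0},{"dx":0.4,"dy":2.4,"dz":-2.5,"roll":0},{"dx":0.7,"dy":3.7,"dz":-2.5,"roll":0}]' 0 60 >/dev/null
python3 -m jog '[{"dx":0.3,"dy":1.3,"dz":0,"roll":0},{"dx":0.6,"dy":2.6,"dz":0,"roll":0},{"dx":0.9,"dy":3.9,"dz":0,"roll":0},{"dx":1.21,"dy":5.1,"dz":0,"roll":0},{"dx":1.21,"dy":5.38,"dz":0.5,"roll":0}]' >/dev/null
python3 -m jog '[{"dx":0,"dy":0,"dz":1.2,"roll":0},{"dx":0,"dy":0,"dz":2,"roll":0},{"dx":0,"dy":0,"dz":2,"roll":0},{"dx":0,"dy":0,"dz":2,"roll":0}]' 
python3 -c "
from h import *
print(togo(.502,.3561,.095))
optics.capture('top')
for d in finder.place_of('top','ped1')[:6]: print(d,pix2w('top',d['position'],.02)[:2])"
```

```text
clock: 31.07
eef_pos: [0.4987, 0.3558, 0.129]
ee_rot: [0.076, -3.138, 0.002]
contact_force: [0.6, -0.2, 0.4]
finger_gap: 0.0855
gripper_force: 0.0
[-0.11  0.01  1.13]
{'position': [110.1, 255.6], 'confidence': 0.64} [0.43425462 0.50260924]
{'position': [246.4, 206.1], 'confidence': 0.6} [0.5741623  0.08544474]
{'position': [160.0, 261.9], 'confidence': 0.58} [0.41095328 0.35071413]
{'position': [201.4, 222.3], 'confidence': 0.51} [0.52797743 0.22446257]
{'position': [156.0, 294.1], 'confidence': 0.49} [0.31525102 0.36206603]
{'position': [159.0, 232.2], 'confidence': 0.47} [0.50125866 0.35440807]
```

```bash
python3 -m jog '[{"dx":-0.1,"dy":0.01,"dz":0.6,"roll":0},{"dx":-0.1,"dy":0.01,"dz":0.9,"roll":0},{"dx":-0.1,"dy":0.01,"dz":1.12,"roll":0},{"dx":-0.1,"dy":0.01,"dz":1.12,"roll":0},{"dx":-0.1,"dy":0.01,"dz":1.12,"roll":0}]' 
python3 -m jog '[{"dx":0,"dy":0,"dz":0,"roll":0},{"dx":0,"dy":0,"dz":0,"roll":0},{"dx":0,"dy":0,"dz":0,"roll":0},{"dx":0,"dy":0,"dz":0,"roll":0},{"dx":0,"dy":0,"dz":0,"roll":0}]' 1 60
python3 -m jog '[{"dx":0,"dy":0,"dz":0,"roll":0},{"dx":0,"dy":0,"dz":-1,"roll":0},{"dx":0,"dy":0,"dz":-2.3,"roll":0},{"dx":0,"dy":0,"dz":-3.6,"roll":0},{"dx":0,"dy":0,"dz":-4.2,"roll":0}]' 
python3 -m jog '[{"dx":-0.2,"dy":-1.3,"dz":0,"roll":0},{"dx":-0.4,"dy":-2.6,"dz":0,"roll":0},{"dx":-0.6,"dy":-3.9,"dz":0,"roll":0},{"dx":-0.8,"dy":-5.2,"dz":0,"roll":0},{"dx":-1,"dy":-6.5,"dz":0,"roll":0}]'
python3 -m jog '[{"dx":-0.2,"dy":-1.3,"dz":0,"roll":0},{"dx":-0.4,"dy":-2.6,"dz":0,"roll":0},{"dx":-0.6,"dy":-3.9,"dz":0,"roll":0},{"dx":-0.8,"dy":-5.2,"dz":0,"roll":0},{"dx":-0.88,"dy":-5.9,"dz":0,"roll":0}]'
python3 -m jog '[{"dx":0,"dy":0,"dz":0,"roll":0},{"dx":0,"dy":0,"dz":0,"roll":0},{"dx":0,"dy":0,"dz":0,"roll":0}]'
python3 -c "
from h import *
print(togo(.5757,-.0125,.130))"
```

```text
clock: 31.58
eef_pos: [0.5027, 0.3564, 0.0968]
ee_rot: [-0.076, 3.141, 0.0]
contact_force: [-0.1, 0.2, -0.1]
finger_gap: 0.0853
gripper_force: 0.0
clock: 32.0
eef_pos: [0.5029, 0.3569, 0.097]
ee_rot: [-0.076, 3.14, 0.001]
contact_force: [0.6, 0.2, 3.0]
finger_gap: 0.028
gripper_force: 59.0
clock: 32.42
eef_pos: [0.5041, 0.3572, 0.2275]
ee_rot: [-0.076, 3.135, 0.004]
contact_force: [1.2, 0.9, -1.2]
finger_gap: 0.0277
gripper_force: 59.5
clock: 32.83
eef_pos: [0.5416, 0.1616, 0.2222]
ee_rot: [0.077, -3.14, 0.0]
contact_force: [0.9, -0.0, -1.1]
finger_gap: 0.0277
gripper_force: 59.6
clock: 33.25
eef_pos: [0.5774, -0.0167, 0.222]
ee_rot: [0.072, -3.14, 0.003]
contact_force: [0.5, 0.2, -0.9]
finger_gap: 0.0274
gripper_force: 59.6
clock: 33.5
eef_pos: [0.5765, -0.0117, 0.222]
ee_rot: [0.076, -3.14, -0.001]
contact_force: [-0.6, -0.1, -1.8]
finger_gap: 0.0277
gripper_force: 59.6
[ 0.02 -0.03  3.07]
```

```bash
python3 -m jog '[{"dx":0,"dy":-0.02,"dz":0.9,"roll":0},{"dx":0,"dy":-0.02,"dz":1.7,"roll":0},{"dx":0,"dy":-0.02,"dz":2.3,"roll":0},{"dx":0,"dy":-0.02,"dz":2.6,"roll":0},{"dx":0,"dy":-0.02,"dz":2.75,"roll":0}]'
python3 -m jog '[{"dx":0,"dy":0,"dz":0.12,"roll":0},{"dx":0,"dy":0,"dz":0.24,"roll":0},{"dx":0,"dy":0,"dz":0.36,"roll":0},{"dx":0,"dy":0,"dz":0.45,"roll":0},{"dx":0,"dy":0,"dz":0.45,"roll":0}]'
python3 -m jog '[{"dx":0,"dy":0,"dz":0.06,"roll":0},{"dx":0,"dy":0,"dz":0.12,"roll":0},{"dx":0,"dy":0,"dz":0.18,"roll":0},{"dx":0,"dy":0,"dz":0.18,"roll":0}]'
```

```text
clock: 33.92
eef_pos: [0.5767, -0.0118, 0.139]
ee_rot: [0.079, -3.14, 0.0]
contact_force: [0.5, -1.1, 0.6]
finger_gap: 0.0277
gripper_force: 59.8
clock: 34.33
eef_pos: [0.5775, -0.0125, 0.1268]
ee_rot: [-0.076, 3.139, 0.001]
contact_force: [2.3, 1.2, -0.3]
finger_gap: 0.0278
gripper_force: 59.7
clock: 34.67
eef_pos: [0.5778, -0.0127, 0.122]
ee_rot: [-0.076, 3.138, 0.0]
contact_force: [1.2, 2.3, 5.4]
finger_gap: 0.0278
gripper_force: 60.2
```

```bash
python3 -m jog '[{"dx":0,"dy":0,"dz":0,"roll":0},{"dx":0,"dy":0,"dz":0,"roll":0},{"dx":0,"dy":0,"dz":0,"roll":0},{"dx":0,"dy":0,"dz":-0.8,"roll":0},{"dx":0,"dy":0,"dz":-1.7,"roll":0}]' 0
python3 -m jog '[{"dx":0,"dy":0,"dz":0,"roll":0},{"dx":0,"dy":0,"dz":0,"roll":0},{"dx":0,"dy":0,"dz":0,"roll":0},{"dx":0,"dy":0,"dz":0,"roll":0},{"dx":0,"dy":0,"dz":0,"roll":0}]' 1 60
python3 -m jog '[{"dx":0,"dy":0,"dz":0.3,"roll":0},{"dx":0,"dy":0,"dz":0.6,"roll":0},{"dx":0,"dy":0,"dz":0.8,"roll":0},{"dx":0,"dy":0,"dz":0.9,"roll":0},{"dx":0,"dy":0,"dz":1,"roll":0}]'
python3 -m jog '[{"dx":0,"dy":0,"dz":0.06,"roll":0},{"dx":0,"dy":0,"dz":0.12,"roll":0},{"dx":0,"dy":0,"dz":0.18,"roll":0},{"dx":0,"dy":0,"dz":0.22,"roll":0},{"dx":0,"dy":0,"dz":0.22,"roll":0}]'
```

```text
clock: 35.08
eef_pos: [0.575, -0.0128, 0.1701]
ee_rot: [0.076, -3.134, -0.002]
contact_force: [0.7, -0.3, 0.3]
finger_gap: 0.0848
gripper_force: 0.0
clock: 35.5
eef_pos: [0.5762, -0.0128, 0.1708]
ee_rot: [0.076, -3.138, -0.001]
contact_force: [0.4, 0.1, 0.4]
finger_gap: 0.0254
gripper_force: 0.0
clock: 35.92
eef_pos: [0.5766, -0.0128, 0.1409]
ee_rot: [0.076, -3.139, -0.001]
contact_force: [0.1, -0.0, 0.7]
finger_gap: 0.0003
gripper_force: 0.0
clock: 36.33
eef_pos: [0.578, -0.013, 0.1371]
ee_rot: [-0.076, 3.138, -0.001]
contact_force: [0.0, 0.7, 6.3]
finger_gap: 0.0
gripper_force: 3.5
```

```bash
python3 -m jog '[{"dx":0,"dy":0,"dz":0.06,"roll":0},{"dx":0,"dy":0,"dz":0.12,"roll":0},{"dx":0,"dy":0,"dz":0.16,"roll":0},{"dx":0,"dy":0,"dz":0.18,"roll":0},{"dx":0,"dy":0,"dz":0.18,"roll":0}]'
```

```text
clock: 36.75
eef_pos: [0.5785, -0.013, 0.1345]
ee_rot: [-0.077, 3.135, -0.002]
contact_force: [-6.1, 2.4, 23.0]
finger_gap: -0.0004
gripper_force: 11.8
```

```bash
python3 -m jog '[{"dx":0,"dy":0,"dz":-0.9,"roll":0},{"dx":0,"dy":0,"dz":-1.9,"roll":0},{"dx":0.3,"dy":1.1,"dz":-2.5,"roll":0},{"dx":0.7,"dy":2.3,"dz":-2.5,"roll":0},{"dx":1.1,"dy":3.5,"dz":-2.5,"roll":0}]' 0 60 >/dev/null
python3 -m jog '[{"dx":0.4,"dy":1.2,"dz":0,"roll":0},{"dx":0.8,"dy":2.4,"dz":0,"roll":0},{"dx":1.2,"dy":3.6,"dz":0,"roll":0},{"dx":1.6,"dy":4.8,"dz":0,"roll":0},{"dx":2.1,"dy":6,"dz":0,"roll":0}]' >/dev/null
python3 -m jog '[{"dx":0.4,"dy":1.2,"dz":0,"roll":0},{"dx":0.8,"dy":2.4,"dz":0,"roll":0},{"dx":1.3,"dy":2.76,"dz":0.6,"roll":0},{"dx":1.3,"dy":2.76,"dz":1.8,"roll":0},{"dx":1.3,"dy":2.76,"dz":2,"roll":0}]' >/dev/null
python3 -m jog '[{"dx":0,"dy":0,"dz":0,"roll":0},{"dx":0,"dy":0,"dz":0,"roll":0},{"dx":0,"dy":0,"dz":0,"roll":0}]' 
python3 -c "
from h import *
print(togo(.4266,.3479,.095))"
```

```text
clock: 38.25
eef_pos: [0.426, 0.3479, 0.1467]
ee_rot: [-0.074, 3.138, 0.002]
contact_force: [0.0, 0.9, 0.8]
finger_gap: 0.0857
gripper_force: 0.0
[-0.02 -0.    1.72]
```

```bash
python3 -m jog '[{"dx":-0.02,"dy":0,"dz":0.8,"roll":0},{"dx":-0.02,"dy":0,"dz":1.4,"roll":0},{"dx":-0.02,"dy":0,"dz":1.7,"roll":0},{"dx":-0.02,"dy":0,"dz":1.7,"roll":0},{"dx":-0.02,"dy":0,"dz":1.7,"roll":0}]' 
python3 -m jog '[{"dx":0,"dy":0,"dz":0,"roll":0},{"dx":0,"dy":0,"dz":0,"roll":0},{"dx":0,"dy":0,"dz":0,"roll":0},{"dx":0,"dy":0,"dz":0,"roll":0},{"dx":0,"dy":0,"dz":0,"roll":0}]' 1 60
python3 -m jog '[{"dx":0,"dy":0,"dz":-0.9,"roll":0},{"dx":0,"dy":0,"dz":-2.2,"roll":0},{"dx":0,"dy":0,"dz":-3.5,"roll":0},{"dx":0,"dy":0,"dz":-4.8,"roll":0},{"dx":0,"dy":0,"dz":-4.9,"roll":0}]' 
python3 -m jog '[{"dx":-0.35,"dy":-1.2,"dz":0,"roll":0},{"dx":-0.7,"dy":-2.4,"dz":0,"roll":0},{"dx":-1.05,"dy":-3.6,"dz":0,"roll":0},{"dx":-1.4,"dy":-4.8,"dz":0,"roll":0},{"dx":-1.75,"dy":-6,"dz":0,"roll":0}]' >/dev/null
python3 -m jog '[{"dx":-0.35,"dy":-1.2,"dz":0,"roll":0},{"dx":-0.7,"dy":-2.4,"dz":0,"roll":0},{"dx":-1.05,"dy":-3.6,"dz":0,"roll":0},{"dx":-1.4,"dy":-4.8,"dz":0,"roll":0},{"dx":-1.75,"dy":-6,"dz":0,"roll":0}]'
python3 -m jog '[{"dx":-0.35,"dy":-1.2,"dz":0,"roll":0},{"dx":-0.7,"dy":-2.4,"dz":0,"roll":0},{"dx":-0.9,"dy":-3.56,"dz":0,"roll":0},{"dx":-0.9,"dy":-3.56,"dz":0,"roll":0},{"dx":-0.9,"dy":-3.56,"dz":0,"roll":0}]'
python3 -m jog '[{"dx":0,"dy":0,"dz":0,"roll":0},{"dx":0,"dy":0,"dz":0,"roll":0}]'
python3 -c "
from h import *
print(togo(.5805,-.1123,.130))"
```

```text
clock: 38.67
eef_pos: [0.4258, 0.3478, 0.0949]
ee_rot: [-0.075, 3.14, 0.001]
contact_force: [0.3, -0.1, 0.5]
finger_gap: 0.0853
gripper_force: 0.0
clock: 39.08
eef_pos: [0.4257, 0.3483, 0.0954]
ee_rot: [-0.076, 3.139, 0.001]
contact_force: [0.9, -0.1, 5.7]
finger_gap: 0.0278
gripper_force: 59.6
clock: 39.5
eef_pos: [0.428, 0.3497, 0.2492]
ee_rot: [-0.076, 3.129, 0.009]
contact_force: [1.3, 1.1, 0.5]
finger_gap: 0.028
gripper_force: 59.7
clock: 40.33
eef_pos: [0.5474, -0.0083, 0.2409]
ee_rot: [0.076, -3.141, -0.0]
contact_force: [1.4, 1.6, -0.9]
finger_gap: 0.0274
gripper_force: 59.9
clock: 40.75
eef_pos: [0.5794, -0.114, 0.2402]
ee_rot: [0.071, -3.14, -0.001]
contact_force: [-0.4, 0.9, -0.9]
finger_gap: 0.0282
gripper_force: 60.1
clock: 40.92
eef_pos: [0.579, -0.1107, 0.2408]
ee_rot: [0.078, -3.14, -0.001]
contact_force: [1.1, 0.8, -2.0]
finger_gap: 0.0275
gripper_force: 60.1
[-0.05 -0.06  3.69]
```

```bash
python3 -m jog '[{"dx":-0.05,"dy":-0.03,"dz":1.1,"roll":0},{"dx":-0.05,"dy":-0.03,"dz":2.1,"roll":0},{"dx":-0.05,"dy":-0.03,"dz":2.8,"roll":0},{"dx":-0.05,"dy":-0.03,"dz":3.2,"roll":0},{"dx":-0.05,"dy":-0.03,"dz":3.35,"roll":0}]'
python3 -m jog '[{"dx":0,"dy":0,"dz":0.12,"roll":0},{"dx":0,"dy":0,"dz":0.24,"roll":0},{"dx":0,"dy":0,"dz":0.36,"roll":0},{"dx":0,"dy":0,"dz":0.45,"roll":0},{"dx":0,"dy":0,"dz":0.45,"roll":0}]'
python3 -m jog '[{"dx":0,"dy":0,"dz":0.06,"roll":0},{"dx":0,"dy":0,"dz":0.12,"roll":0},{"dx":0,"dy":0,"dz":0.18,"roll":0},{"dx":0,"dy":0,"dz":0.18,"roll":0}]'
```

```text
clock: 41.33
eef_pos: [0.58, -0.1111, 0.1387]
ee_rot: [0.08, -3.138, -0.001]
contact_force: [0.2, -1.4, -0.6]
finger_gap: 0.0274
gripper_force: 60.4
clock: 41.75
eef_pos: [0.5805, -0.1125, 0.127]
ee_rot: [0.076, -3.14, -0.0]
contact_force: [-2.3, 0.6, -0.7]
finger_gap: 0.0278
gripper_force: 61.2
clock: 42.08
eef_pos: [0.5808, -0.1126, 0.122]
ee_rot: [-0.076, 3.141, 0.0]
contact_force: [-3.4, 0.6, 2.8]
finger_gap: 0.0278
gripper_force: 62.6
```

```bash
python3 -m jog '[{"dx":0,"dy":0,"dz":0,"roll":0},{"dx":0,"dy":0,"dz":0,"roll":0},{"dx":0,"dy":0,"dz":0,"roll":0},{"dx":0,"dy":0,"dz":-0.8,"roll":0},{"dx":0,"dy":0,"dz":-1.7,"roll":0}]' 0
python3 -m jog '[{"dx":0,"dy":0,"dz":0,"roll":0},{"dx":0,"dy":0,"dz":0,"roll":0},{"dx":0,"dy":0,"dz":0,"roll":0},{"dx":0,"dy":0,"dz":0,"roll":0},{"dx":0,"dy":0,"dz":0,"roll":0}]' 1 60
python3 -m jog '[{"dx":0,"dy":0,"dz":0.3,"roll":0},{"dx":0,"dy":0,"dz":0.6,"roll":0},{"dx":0,"dy":0,"dz":0.8,"roll":0},{"dx":0,"dy":0,"dz":0.9,"roll":0},{"dx":0,"dy":0,"dz":1,"roll":0}]'
python3 -m jog '[{"dx":0,"dy":0,"dz":0.06,"roll":0},{"dx":0,"dy":0,"dz":0.12,"roll":0},{"dx":0,"dy":0,"dz":0.18,"roll":0},{"dx":0,"dy":0,"dz":0.22,"roll":0},{"dx":0,"dy":0,"dz":0.22,"roll":0}]'
python3 -m jog '[{"dx":0,"dy":0,"dz":0.06,"roll":0},{"dx":0,"dy":0,"dz":0.12,"roll":0},{"dx":0,"dy":0,"dz":0.16,"roll":0},{"dx":0,"dy":0,"dz":0.18,"roll":0},{"dx":0,"dy":0,"dz":0.18,"roll":0}]'
```

```text
clock: 42.5
eef_pos: [0.58, -0.1123, 0.1711]
ee_rot: [0.076, -3.137, -0.003]
contact_force: [0.3, -0.4, -0.0]
finger_gap: 0.0848
gripper_force: 0.0
clock: 42.92
eef_pos: [0.5804, -0.1125, 0.1714]
ee_rot: [0.076, -3.139, -0.001]
contact_force: [-0.3, -0.2, 0.9]
finger_gap: 0.0255
gripper_force: 0.0
clock: 43.33
eef_pos: [0.5805, -0.1126, 0.1414]
ee_rot: [0.076, -3.139, -0.001]
contact_force: [1.1, -0.3, -0.6]
finger_gap: 0.0003
gripper_force: 0.0
clock: 43.75
eef_pos: [0.5816, -0.113, 0.1376]
ee_rot: [-0.076, 3.139, -0.002]
contact_force: [-1.7, 0.7, 7.8]
finger_gap: 0.0001
gripper_force: 3.4
clock: 44.17
eef_pos: [0.582, -0.113, 0.1346]
ee_rot: [-0.077, 3.137, -0.003]
contact_force: [-5.4, 1.7, 20.7]
finger_gap: 0.0002
gripper_force: 10.4
```

```bash
python3 -m jog '[{"dx":0,"dy":0,"dz":-0.9,"roll":0},{"dx":0,"dy":0,"dz":-2.1,"roll":0},{"dx":0.5,"dy":0.6,"dz":-3.2,"roll":0},{"dx":1.5,"dy":1.2,"dz":-3.8,"roll":0},{"dx":2.6,"dy":1.6,"dz":-4.2,"roll":0}]' >/dev/null
python3 -m jog '[{"dx":0,"dy":0,"dz":0,"roll":0},{"dx":0,"dy":0,"dz":0,"roll":0},{"dx":0,"dy":0,"dz":0,"roll":0},{"dx":0,"dy":0,"dz":0,"roll":0}]'
python3 look.py w11.png tray flat1 ped1
```

```text
clock: 44.92
eef_pos: [0.5014, -0.069, 0.2562]
ee_rot: [0.076, -3.141, 0.0]
contact_force: [-0.4, 0.2, -0.6]
finger_gap: -0.0001
gripper_force: 0.0
flat1 [ 83. 208.] 0.89 [ 0.5458 -0.3225  0.041 ]
flat1 [ 74. 105.] 0.82 [ 0.4162 -0.3243  0.041 ]
flat1 [ 76. 156.] 0.76 [ 0.4782 -0.3252  0.041 ]
ped1 [410. 241.] 0.91 [0.5777 0.0966 0.02  ]
ped1 [329. 247.] 0.85 [ 0.5885 -0.0092  0.02  ]
ped1 [247. 247.] 0.71 [ 0.5928 -0.1113  0.02  ]
ped1 [490. 204.] 0.55 [0.521  0.2114 0.02  ]
tray [ 78. 158.] 0.77 [ 0.4885 -0.3522 -0.    ]
45.1167 [ 0.5011 -0.0689  0.2557] [-0.999 -0.048] [-0.2  0.9 -0.2]
```

View pics/w11.png

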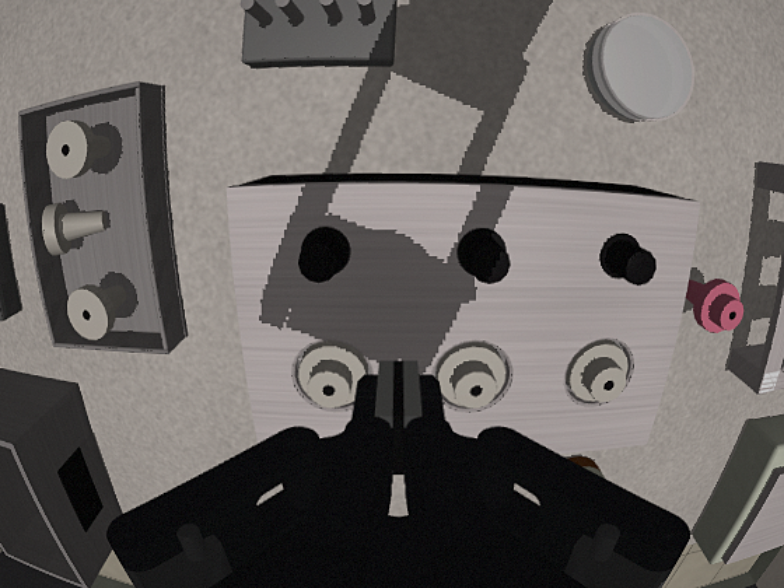

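All three pedestals sit flush, at px (328,385), (475,388) and (607,383). The buttons are up, the flats are in the tray and the rack is empty. Each tap bottomed at the same depth, so I'm handing in.

```bash
python3 -c "
from cell import env
print(env.finish_job())"
```

```text
the job is handed in; nothing more can be done
None
```

The changeover is done and handed in, with no verdict shown: all three flat chucks are in the tray, and all three pedestal chucks are tapped home in the spindles.

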